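# Lock the filter cassettes away in the gated bench cabinet

### The arm

A 6-joint arm with a two-finger parallel gripper is mounted at the origin on the work surface. World frame = base frame: x ahead of the robot, y to its left, z up, the work surface at z = 0. Lengths are in m, angles in rad, forces in N, time in s.
With the tool pointing down it reaches from about 0.275 to 0.75 m from the base axis. Payload 10.2 kg.
Tool frame: the origin (TCP) lies midway between the tips of the shut fingers; the grasp point (between the pads) lies 19 mm behind it; z points along the fingers, y is the line along which they close (so a half turn about z gives the same grasp; the last joint's range is limited). The gripper opens to 85 mm and grips with 20 to 120 N. Pads are 22 mm wide; open, the fingers measure 114 mm over their backs; the gripper's body (76 mm by 85 mm) begins 54 mm behind the grasp point. The pads swing forward as they close: fully open they stand 13 mm farther back than shut.
Start: joints at [-1.442, 0.313, 1.498, -0, 1.331, -0.223], TCP at [0.181, -0.493, 0.231] pointing down, gripper open.
Joint ranges: [-2.94, 2.94], [-0.97, 2.17], [0.19, 2.56], [-1.23, 4.37], [0.02, 3.11], [-2.88, 2.88]. Speed limits (rad/s): [2.39, 2.39, 3.01, 3.14, 3.14, 3.14].

### API

Orientations are given as a 3x3 rotation matrix whose columns are the frame's x, y, z axes.
In Python, from bench import read_state, camera, camera_info, ctrl gives the robot as it stands.
- The arm moves only by the tool step_arm, never from a script. Its argument "steps" is a list of rows, each an object of numbers: "tx", "ty", "tz": the shift along the world's x, y, z normalised to -1 to 1, where 1 is 0.5 m; "rx", "ry", "rz": the turn, a rotation vector about the world's x, y, z normalised to -1 to 1, where 1 is 90 degrees. A call has 1 to 5 rows; each row shifts and turns the commanded pose from where the row before left it; what a row does not reach is not made up. A row lasts 1/12 s, in which the tool goes at most 41.7 mm and 7.16 degrees, less where a joint would pass 70% of its speed; a pose out of reach is approached as far as the arm can. A call with a number of a shift or a turn outside -1 to 1 is refused whole. A call with a gripper value outside its range is refused whole. "grip" is the closure, from 0 (fully open) to 1 (shut), set as the call begins (left out, the last holds). The fingers move at their own pace and stop on an object; the grip force is fixed at half the most. Time passes only in rows, so rows that do not move let the fingers close. It gives the time, the measured TCP pose, the force, the opening and the grip force at its end, in the units of the state.
- read_state(): the state, without advancing time (a new reading comes with each control period).
- camera(name): name is "side" or "top" or "wrist"; returns (picture, depth): 420x560x3 uint8, blue, green, red; 420x560 float32, m along the optical axis (not along the pixel's ray), 0 where there is no reading.
- camera_info(name): a dict with "fx", "fy", "cx", "cy" (pixels), "position" and "rotation" of the camera in the world. Camera axes: x right, y up, looking along -z (the intrinsics and any distortion apply to the point x, -y, -z); pixel columns grow to the right and rows downward; lengths in m; the calibration is good to about 2 mm. A picture is of the moment at which its call begins: read the wrist's pose just before it. camera_info takes no time and is no camera call; for the wrist camera it gives the pose at the moment of the call.
- ctrl.close_job(): hands the job in; it is judged then, once.
The state is a dict: "clock": time; "joints": joint angles; "dq": joint speeds; "effort": joint torques, N m; "tcp_pos": TCP position; "orientation": TCP orientation; "wrist_force": force on the tool from outside, world axes, zero at the start; "wrist_torque": the same for the moment, N m; "grip_width": finger opening in m; "gripper_force": force on a finger pad.
Only numpy, scipy, OpenCV 4.12 (cv2) and the standard library are available. Lean on these libraries where they do the work, as an engineer would, in place of code of your own. Each camera call takes 0.05 s, during which the arm holds its last target. There are 200 camera calls.

### The job

Put every black filter cassette with a yellow tab from the blue tray away in the bench cabinet: lift the latch bar out of its catch by the red thumb lever, swing the gate wide open, draw the white carriage right out by its blue handle, and set all the cassettes flat on its floor, tabs up. Then push the carriage fully home and swing the gate shut, lifting the bar over the catch by its lever, so that it drops back into place. Leave the eyepieces and the filter can in the tray, and do not disturb the other things on the bench.

Things in the scene. Friction and masses are not known exactly. Their poses are not given: they have to be found in the camera images.
- cabinet: fixed bench cabinet, 260 mm deep (its x), 240 wide (its y), 125 tall; origin at the centre of its underside; its front with the gate faces its own -x, at x = -130 mm. The clear roof covers only x > -20 mm. At its right front corner a dark steel catch: a tooth at x = -164 to -172 mm, y = -126 to -150 mm, its top 88 mm above the bench, with a ramp sloping down in front of it to x about -218 mm
- gate (a joint): gate angle (rad): 0 shut, grows as it swings open towards the cabinet's front, stop at 2.0; light, stays where it is left. Clear panel 220 wide, 93 tall (12 to 105 mm above the bench), 12 thick in an aluminium frame, hinged at the cabinet's left front edge (its +y side); the carriage needs it beyond about 1.4. It is physically held shut while the latch bar is down behind the tooth
- gate_hinge (a point): point on the gate's upright hinge axis, at cabinet x = -130, y = +115 mm, 60 mm above the bench; axes turn with the gate: -y points along the panel to its free edge, -x out of its outer face
- latch (a joint): bar angle (rad): 0 level, down (stop), grows as its free end is lifted, to 0.6; falls by its weight; clears the tooth above about 0.05. Steel bar 12 mm thick on the gate's outer face, 85 mm above the bench; pivot 40 mm from the hinge axis along the gate and 20 mm in front, free end 225 mm further. Beyond gate 0.3 rad it may hang level; to shut, lift it over the tooth by the lever (pushed from in front it jams on the ramp)
- lever (a point): grip point on the red upright thumb lever fixed on the latch bar: plate 9 mm thick (across the gate), 28 mm wide (along it), its top 18 mm above this point; with the bar down the point lies 145 mm above the bench, 140 mm from the gate hinge axis along the gate and 20 mm in front of it; 100 mm beyond and 60 mm above the bar's pivot. Axes as the gate's when the bar is level
- carriage (a joint): how far the carriage is drawn out of the cabinet front (m): 0 home, 0.16 right out; slides along the cabinet's -x with about 2 N of friction and stays where left
- carriage_in (a point): centre of the carriage's inner floor, 17 mm above the bench; axes as the cabinet's. White open tray inside 155 mm (x) by 175 mm (y), rim 30 mm above this floor; home at cabinet x = +10 mm
- handle (a point): grip point on the carriage's blue upright handle, 82 mm above the bench, 94 mm in front (-x) of the carriage's centre: a plate 14 mm thick (y), 26 mm wide (x), standing in front of the carriage, its top 16 mm above this point
- tray: fixed blue plastic tray 290 x 205 mm (x, y), rim 34 mm high, walls and floor 5 mm; origin at the centre of its underside. Holds the cassettes, two eyepieces and a filter can, mixed
- cassette1: filter cassette: flat black block 70 x 38 x 28 mm (its x, y, z) with brass-ringed windows, and upright on its middle a yellow pull tab 30 mm long (x), 12 thick (y), 34 tall; 62 mm tall in all, about 0.18 kg; origin at the centre of its underside, z up. One of those to be put away; it may be absent
- cassette2: filter cassette: flat black block 70 x 38 x 28 mm (its x, y, z) with brass-ringed windows, and upright on its middle a yellow pull tab 30 mm long (x), 12 thick (y), 34 tall; 62 mm tall in all, about 0.18 kg; origin at the centre of its underside, z up. One of those to be put away; it may be absent
- cassette3: filter cassette: flat black block 70 x 38 x 28 mm (its x, y, z) with brass-ringed windows, and upright on its middle a yellow pull tab 30 mm long (x), 12 thick (y), 34 tall; 62 mm tall in all, about 0.18 kg; origin at the centre of its underside, z up. One of those to be put away; it may be absent
- cassette4: filter cassette: flat black block 70 x 38 x 28 mm (its x, y, z) with brass-ringed windows, and upright on its middle a yellow pull tab 30 mm long (x), 12 thick (y), 34 tall; 62 mm tall in all, about 0.18 kg; origin at the centre of its underside, z up. One of those to be put away; it may be absent
- eyepiece1: round black eyepiece, 40 mm diameter, 32 tall, standing in the tray; origin under its centre; stays there
- eyepiece2: black eyepiece like eyepiece1
- filter_can: white can with a green band, 44 mm diameter, 30 tall, standing in the tray; origin under its centre; stays there
- amber_bottle: amber bottle, 64 mm diameter, 130 tall, not to be disturbed; origin under its centre
- petri_dish: clear dish, 90 mm diameter, 16 tall, not to be disturbed; origin under its centre
- slide_box: green slide box 170 x 90 x 35 mm, not to be disturbed; origin under its centre
- white_jar: white jar with blue cap, 70 mm diameter, 90 tall, not to be disturbed; origin under its centre
- beaker: glass beaker, 70 mm diameter, 85 tall, not to be disturbed; origin under its centre
Things that resemble listed ones, but are neither listed nor needed, are in the scene too. Leave any orange look-alike of the cassette4 alone.

How it is judged:
By the outcome, as a careful person would: the job done as asked, in the order asked, and still so for the second after the job is handed in, with the robot touching nothing.
Of cassette1, cassette2, cassette3, cassette4 only 2 to 4 are there at a start; the rules pass over those that are not, and their reading is None.
At some moment in a run one of cassette1, cassette2, cassette3, cassette4 may be knocked a few centimetres aside while the robot is not near it.
It also fails if it takes over 210 s, if anything falls off the work surface, if the arm or the gripper's body presses on something with over 40 N, if the wrist force passes 120 N, or if a joint passes its speed limit or range.

## Working session

There is one attempt and no reset: what is moved stays moved. The work goes in short steps, Python scripts to look and compute and a tool call to move; the robot and the scene stay as the last step left them, time stands still between calls to the robot, and variables do not carry over. Pictures are saved under pics/ and viewed, at most 14 in all, crops included, and the job is handed in when it is done.

Besides the shell and the picture viewer there is one more tool, called after "Emit:" as name([rows], argument=value, ...), one row to a line, values as JSON. step_arm: Moves the arm, as the interface text tells. Its arguments: {"type":"object","properties":{"steps":{"type":"array"},"grip":{"type":"number"}},"required":["steps"]}

```bash
mkdir -p pics; ls
cat > h.py <<'E'
import numpy as np, cv2, json
from bench import read_state, camera, camera_info, ctrl
def grab(n,tag):
    info=camera_info(n); im,d=camera(n)
    cv2.imwrite(f'pics/{tag}.png',im); np.savez(f'{tag}.npz',im=im,d=d,R=np.array(info['rotation']),p=np.array(info['position']),k=np.array([info[x] for x in('fx','fy','cx','cy')]))
    return info
def load(tag): return np.load(f'{tag}.npz')
def cloud(f):
    d=f['d']; fx,fy,cx,cy=f['k']; v,u=np.mgrid[:d.shape[0],:d.shape[1]]
    P=np.stack([(u-cx)/fx*d,-(v-cy)/fy*d,-d],-1)
    return P@f['R'].T+f['p']
def onplane(f,u,v,z):
    fx,fy,cx,cy=f['k']; r=f['R']@np.array([(u-cx)/fx,-(v-cy)/fy,-1]); t=(z-f['p'][2])/r[2]; return f['p']+t*r
E
python3 - <<'E'
from h import *
s=read_state(); print(s)
for n in('top','side','wrist'): print(n,grab(n,n+'0'))
E
```

```text
pics
{'clock': 0.0, 'joints': array([-1.44240661e+00,  3.13474528e-01,  1.49845155e+00,  6.02584850e-05,
        1.33098571e+00, -2.23379333e-01]), 'dq': array([-9.08724493e-06, -1.21278915e-03,  9.54613334e-04, -1.67082400e-03,
       -7.05764560e-04, -2.59199680e-03]), 'effort': array([ 6.07139336e-04, -4.12269223e+01, -2.59744924e+01, -1.96520118e-04,
        4.07767584e-03, -3.65466462e-05]), 'tcp_pos': array([ 0.1808732 , -0.49258739,  0.23071708]), 'orientation': array([[ 9.38769604e-01,  3.44545525e-01, -1.10846033e-04],
       [ 3.44545365e-01, -9.38768747e-01,  1.31577119e-03],
       [ 3.49284285e-04, -1.27339749e-03, -9.99999128e-01]]), 'wrist_force': array([-0.4137101 , -0.21922142, -0.08280714]), 'wrist_torque': array([-0.02930554,  0.02853839, -0.0134644 ]), 'gripper_force': 0.0, 'grip_width': 0.08532547141762885}
top {'fx': 388.34622617644783, 'fy': 388.34622617644783, 'cx': 275.41503001439503, 'cy': 212.34966053977132, 'position': array([ 0.38647306, -0.03101296,  1.24038108]), 'rotation': array([[ 0.02647312,  0.9941587 , -0.10463106],
       [-0.99960114,  0.02529663, -0.01255549],
       [-0.00983534,  0.10492171,  0.99443185]])}
side {'fx': 515.0803422351067, 'fy': 515.0803422351067, 'cx': 277.54675530004704, 'cy': 207.21721211607962, 'position': array([ 0.36598017, -1.1576894 ,  0.97809066]), 'rotation': array([[ 0.99212046,  0.07004822, -0.10387605],
       [-0.12498583,  0.61086958, -0.78180362],
       [ 0.00869077,  0.7886264 ,  0.61481124]])}
wrist {'fx': 295.15534799881306, 'fy': 295.15534799881306, 'cx': 276.6010370374859, 'cy': 210.69365429281297, 'position': array([ 0.25635116, -0.46504227,  0.37356456]), 'rotation': array([[ 0.34343104,  0.89264614,  0.29195545],
       [-0.93917671,  0.32690923,  0.10524952],
       [-0.00149235, -0.31034371,  0.95062324]])}
```

View pics/top0.png

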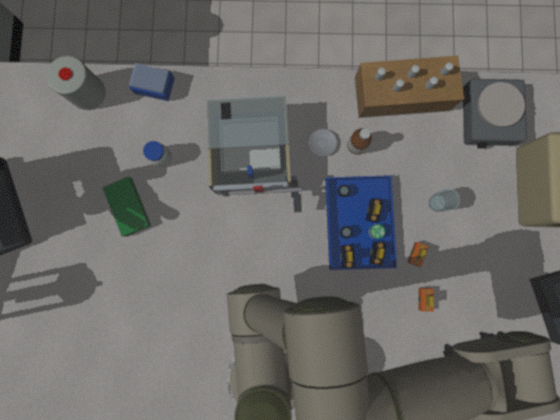

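View pics/side0.png

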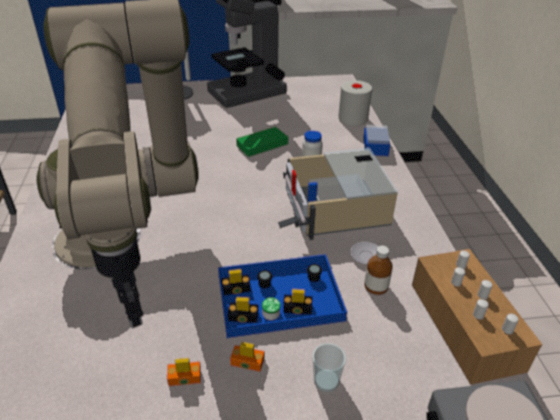

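Run:
```python
from h import *
f=load('top0'); im=f['im']
c=im[85:280,195:440]; cv2.imwrite('pics/topc.png',cv2.resize(c,None,fx=3,fy=3,interpolation=cv2.INTER_CUBIC))
f=load('side0'); c=f['im'][140:340,215:405]; cv2.imwrite('pics/sidec.png',cv2.resize(c,None,fx=3,fy=3,interpolation=cv2.INTER_CUBIC))
for n in('top0','side0'):
    f=load(n); P=cloud(f); hsv=cv2.cvtColor(f['im'],cv2.COLOR_BGR2HSV)
    inr=(P[...,2]>0.0)&(P[...,2]<.2)&(f['d']>0)
    for nm,lo,hi in (('yellow',(18,110,90),(34,255,255)),('red',(0,130,70),(6,255,255)),('red2',(172,130,70),(180,255,255)),('blue',(105,140,50),(125,255,255))):
        m=(cv2.inRange(hsv,lo,hi)>0)&inr
        k,L,st,ce=cv2.connectedComponentsWithStats(m.astype(np.uint8))
        for i in range(1,k):
            if st[i,4]>12:
                q=P[L==i]; print(n,nm,ce[i].round(),st[i,4],np.median(q,0).round(3),q.min(0).round(3),q.max(0).round(3))
```

```text
top0 yellow [377. 207.] 63 [ 0.534 -0.325  0.066] [ 0.516 -0.336  0.029] [ 0.56  -0.318  0.072]
top0 yellow [374. 217.] 13 [ 0.506 -0.322  0.034] [ 0.5   -0.327  0.03 ] [ 0.51  -0.316  0.036]
top0 yellow [380. 251.] 62 [ 0.399 -0.336  0.066] [ 0.381 -0.348  0.03 ] [ 0.426 -0.328  0.072]
top0 yellow [422. 251.] 57 [ 0.402 -0.463  0.058] [ 0.39  -0.478  0.027] [ 0.424 -0.455  0.069]
top0 yellow [349. 256.] 77 [ 0.384 -0.243  0.056] [ 0.353 -0.25   0.031] [ 0.415 -0.236  0.072]
top0 yellow [377. 261.] 15 [ 0.371 -0.332  0.034] [ 0.368 -0.339  0.03 ] [ 0.377 -0.326  0.039]
top0 yellow [429. 301.] 90 [ 0.255 -0.482  0.056] [ 0.229 -0.492  0.026] [ 0.272 -0.479  0.067]
top0 red [65. 73.] 105 [0.9   0.618 0.145] [0.882 0.598 0.141] [0.918 0.636 0.15 ]
top0 red [258. 188.] 17 [0.568 0.034 0.162] [0.565 0.025 0.149] [0.57  0.045 0.167]
top0 blue [147.  92.] 99 [0.89  0.408 0.048] [0.878 0.349 0.027] [0.903 0.46  0.056]
top0 blue [153. 150.] 261 [0.688 0.36  0.091] [0.66  0.332 0.083] [0.714 0.389 0.098]
top0 blue [249. 170.] 25 [0.631 0.065 0.099] [0.623 0.06  0.095] [0.642 0.069 0.104]
top0 
[... 1460 characters left out ...]
 [356.  86.] 32 [0.899 0.618 0.142] [0.883 0.597 0.138] [0.916 0.641 0.147]
side0 red [293. 181.] 72 [0.568 0.026 0.141] [0.565 0.016 0.057] [0.601 0.177 0.165]
side0 blue [207.  32.] 1525 [0.345 1.375 0.101] [0.245 1.348 0.   ] [0.444 1.405 0.2  ]
side0 blue [41. 35.] 240 [-0.431  1.375  0.123] [-0.445  1.349  0.   ] [-0.397  1.395  0.2  ]
side0 blue [377. 147.] 247 [0.917 0.342 0.034] [0.877 0.324 0.003] [0.956 0.448 0.053]
side0 blue [312. 136.] 145 [0.684 0.354 0.088] [0.659 0.327 0.074] [0.712 0.397 0.095]
side0 blue [312. 191.] 144 [0.63  0.06  0.072] [0.619 0.053 0.033] [0.643 0.073 0.102]
side0 blue [287. 295.] 5249 [ 0.512 -0.274  0.006] [ 0.342 -0.395  0.   ] [ 0.636 -0.172  0.039]
```

View pics/topc.png

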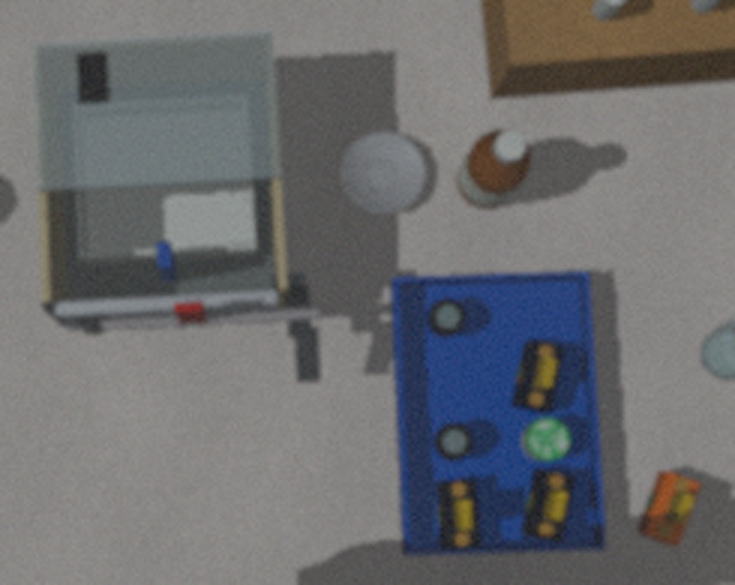

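View pics/sidec.png

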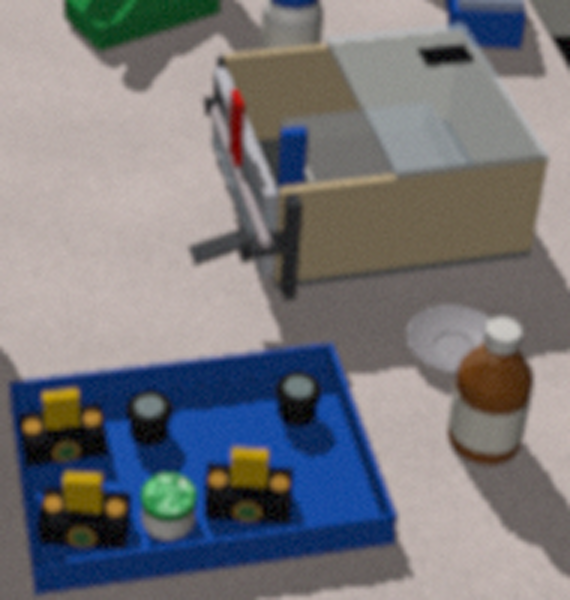

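Run:
```python
from h import *
f=load('top0')
def cp(u,v,z): return onplane(f,195+u/3,85+v/3,z)[:2].round(4)
for n,u,v,z in (('backL',39,46,.125),('backR',270,36,.125),('roofFL',40,190,.125),('roofFR',277,180,.125),('wallLf',48,305,.125),('wallRf',285,290,.125),('gateL',55,305,.105),('gateR',280,294,.105),('levL',176,309,.163),('levR',203,308,.163),('lev c',189,304,.163),('hand',165,245,.098)): print(n,cp(u,v,z))
P=cloud(f)
m=(P[...,2]>.118)&(P[...,2]<.135)&(P[...,0]>.55)&(P[...,0]<.9)&(P[...,1]>-.12)&(P[...,1]<.22)
q=P[m][:,:2].astype(np.float32); print(len(q),cv2.minAreaRect(q))
f=load('side0');P=cloud(f)
m=(P[...,2]>.118)&(P[...,2]<.135)&(P[...,0]>.55)&(P[...,0]<.9)&(P[...,1]>-.12)&(P[...,1]<.22)
q=P[m][:,:2].astype(np.float32); print(len(q),cv2.minAreaRect(q))
# cassettes: yellow tab tops + black block orient
for n in('top0','side0'):
    f=load(n);P=cloud(f);hsv=cv2.cvtColor(f['im'],cv2.COLOR_BGR2HSV)
    for c in ((.529,-.327),(.393,-.337),(.383,-.243)):
        m=(abs(P[...,2]-.033)<.006)&(np.hypot(P[...,0]-c[0],P[...,1]-c[1])<.045)
        q=P[m][:,:2]; r=cv2.minAreaRect(q.astype(np.float32)); e=np.linalg.eigh(np.cov(q.T))[1][:,1]
        t=P[(P[...,2]>.06)&(np.hypot(P[...,0]-c[0],P[...,1]-c[1])<.03)]
        print(n,r,'pca',np.degrees(np.arctan2(e[1],e[0])).round(1),'tab top',t.mean(0).round(3),len(t))
```

```text
backL [0.8347 0.1931]
backR [ 0.8502 -0.0363]
roofFL [0.6883 0.1856]
roofFR [ 0.7038 -0.0467]
wallLf [0.5743 0.1727]
wallRf [ 0.5947 -0.057 ]
gateL [0.5778 0.1694]
gateR [ 0.5943 -0.0526]
levL [0.5671 0.0455]
levR [0.5686 0.0202]
lev c [0.5721 0.0335]
hand [0.6424 0.0632]
4121 ((0.7070269584655762, 0.06240543723106384), (0.2864113748073578, 0.25663843750953674), 4.852327823638916)
2422 ((0.7064095139503479, 0.0679883062839508), (0.2906164824962616, 0.25129133462905884), 6.850807189941406)
top0 ((0.526167094707489, -0.32453620433807373), (0.04010048136115074, 0.0763450339436531), 77.01080322265625) pca 171.0 tab top [ 0.529 -0.325  0.067] 42
top0 ((0.3905355930328369, -0.3354092836380005), (0.04608345776796341, 0.08307390660047531), 87.55904388427734) pca 174.3 tab top [ 0.394 -0.335  0.067] 46
top0 ((0.38094857335090637, -0.24349328875541687), (0.07373291999101639, 0.05204028636217117), 1.5560706853866577) pca -175.4 tab top [ 0.383 -0.243  0.067] 42
side0 ((0.5264618992805481, -0.32698625326156616), (0.04071953520178795, 0.06793451309204102), 80.00909423828125) pca 170.4 tab top [ 0.528 -0.327  0.065] 63
side0 ((0.3888166844844818, -0.33583763241767883), (0.041926681995391846, 0.07950841635465622), 80.29016876220703) pca 171.8 tab top [ 0.394 -0.338  0.065] 62
side0 ((0.3796050548553467, -0.24420447647571564), (0.07553822547197342, 0.046440958976745605), 4.4169602394104) pca -179.6 tab top [ 0.382 -0.245  0.065] 57
```

Emit:
step_arm([
  {"tx": 0.048, "ty": 0.066, "rz": 0.078},
  {"tx": 0.048, "ty": 0.066, "rz": 0.078},
  {"tx": 0.048, "ty": 0.066, "rz": 0.078},
  {"tx": 0.048, "ty": 0.066, "rz": 0.078},
  {"tx": 0.048, "ty": 0.066, "rz": 0.078},
], grip=0.45)

```text
invalid input
```

Emit:
step_arm([
  {"tx": 0.048, "ty": 0.066, "rz": 0.078},
  {"tx": 0.048, "ty": 0.066, "rz": 0.078},
  {"tx": 0.048, "ty": 0.066, "rz": 0.078},
  {"tx": 0.048, "ty": 0.066, "rz": 0.078},
  {"tx": 0.048, "ty": 0.066, "rz": 0.078},
])

```text
invalid input
```

Emit:
step_arm([
  {"tx": 0.048, "ty": 0.066, "rz": 0.04},
  {"tx": 0.048, "ty": 0.066},
  {"tx": 0.048, "ty": 0.066},
  {"tx": 0.04, "ty": 0.06},
  {"tx": 0, "ty": 0},
])

```text
invalid input
```

Emit:
step_arm([
  {"tx": 0.048, "ty": 0.066, "tz": 0, "rx": 0, "ry": 0, "rz": 0.078},
  {"tx": 0.048, "ty": 0.066, "tz": 0, "rx": 0, "ry": 0, "rz": 0.078},
  {"tx": 0.048, "ty": 0.066, "tz": 0, "rx": 0, "ry": 0, "rz": 0.078},
  {"tx": 0.048, "ty": 0.066, "tz": 0, "rx": 0, "ry": 0, "rz": 0.078},
  {"tx": 0.048, "ty": 0.066, "tz": 0, "rx": 0, "ry": 0, "rz": 0.078},
], grip=0.45)

```text
clock: 0.57
tcp_pos: [0.3015, -0.3261, 0.2311]
orientation: [[0.565, 0.825, -0.0], [0.825, -0.565, 0.0], [0.0, -0.0, -1.0]]
wrist_force: [0.2, -0.8, 0.3]
grip_width: 0.0471
gripper_force: 0.0
```

Works; all six fields are needed.

Emit:
step_arm([
  {"tx": 0.048, "ty": 0.066, "tz": 0, "rx": 0, "ry": 0, "rz": 0.078},
  {"tx": 0.048, "ty": 0.066, "tz": 0, "rx": 0, "ry": 0, "rz": 0.078},
  {"tx": 0.048, "ty": 0.066, "tz": 0, "rx": 0, "ry": 0, "rz": 0.078},
  {"tx": 0.048, "ty": 0.066, "tz": 0, "rx": 0, "ry": 0, "rz": 0.078},
  {"tx": 0.048, "ty": 0.066, "tz": 0, "rx": 0, "ry": 0, "rz": 0.078},
])

```text
clock: 0.98
tcp_pos: [0.4216, -0.1609, 0.2314]
orientation: [[-0.012, 1.0, 0.0], [1.0, 0.012, -0.0], [-0.0, 0.0, -1.0]]
wrist_force: [1.1, -0.8, -0.2]
grip_width: 0.0468
gripper_force: 0.0
```

Emit:
step_arm([
  {"tx": 0.048, "ty": 0.066, "tz": 0, "rx": 0, "ry": 0, "rz": 0.045},
  {"tx": 0.048, "ty": 0.066, "tz": 0, "rx": 0, "ry": 0, "rz": 0},
  {"tx": 0.048, "ty": 0.066, "tz": 0, "rx": 0, "ry": 0, "rz": 0},
  {"tx": 0.048, "ty": 0.066, "tz": 0, "rx": 0, "ry": 0, "rz": 0},
  {"tx": 0, "ty": 0, "tz": 0, "rx": 0, "ry": 0, "rz": 0},
])

```text
clock: 1.4
tcp_pos: [0.5191, -0.0257, 0.2308]
orientation: [[-0.082, 0.997, 0.0], [0.997, 0.082, 0.002], [0.002, 0.001, -1.0]]
wrist_force: [0.8, -0.1, -0.2]
grip_width: 0.0472
gripper_force: 0.0
```

Run:
```python
from h import *
s=read_state(); print(s['tcp_pos'],np.degrees(np.arctan2(s['orientation'][1,0],s['orientation'][0,0])),s['joints'])
grab('wrist','w1')
f=load('w1');P=cloud(f);hsv=cv2.cvtColor(f['im'],cv2.COLOR_BGR2HSV)
for nm,lo,hi in (('red',(0,130,60),(8,255,255)),('blue',(105,140,50),(125,255,255))):
    m=(cv2.inRange(hsv,lo,hi)>0)&(P[...,2]>.05)&(P[...,2]<.2)
    k,L,st,ce=cv2.connectedComponentsWithStats(m.astype(np.uint8))
    for i in range(1,k):
        if st[i,4]>40:
            q=P[L==i]; t=q[q[:,2]>q[:,2].max()-.008]; print(nm,ce[i].round(),st[i,4],'top mean',t.mean(0).round(4),t.min(0).round(4),t.max(0).round(4), 'mnar',cv2.minAreaRect(t[:,:2].astype(np.float32)))
```

```text
[ 0.5190653  -0.02574434  0.23080894] 94.72659090563002 [-0.27606879  0.30140529  1.51453568  0.00167532  1.32571283 -0.35896952]
red [348. 144.] 914 top mean [0.5694 0.0373 0.1624] [0.565  0.0234 0.1571] [0.5749 0.0501 0.165 ] mnar ((0.5700074434280396, 0.03683225065469742), (0.008743961341679096, 0.02689339965581894), 4.111261367797852)
blue [404. 111.] 658 top mean [0.6321 0.0666 0.0978] [0.6204 0.0591 0.0924] [0.6453 0.0735 0.1003] mnar ((0.6329960823059082, 0.06627921760082245), (0.024984002113342285, 0.012680559419095516), 4.6072306632995605)
```

View pics/w1.png

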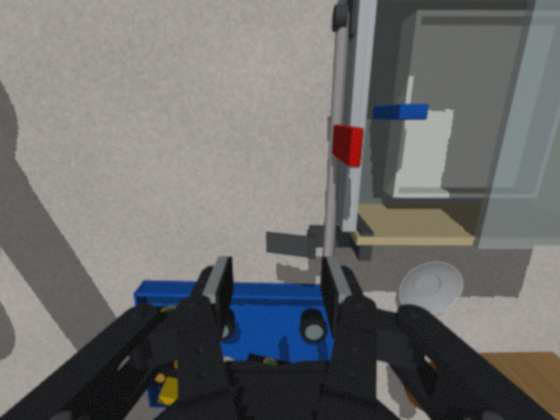

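Emit:
step_arm([
  {"tx": 0.05, "ty": 0.061, "tz": 0, "rx": 0, "ry": 0, "rz": 0},
  {"tx": 0.05, "ty": 0.061, "tz": 0, "rx": 0, "ry": 0, "rz": 0},
  {"tx": 0, "ty": 0, "tz": -0.07, "rx": 0, "ry": 0, "rz": 0},
  {"tx": 0, "ty": 0, "tz": -0.07, "rx": 0, "ry": 0, "rz": 0},
  {"tx": 0, "ty": 0, "tz": -0.066, "rx": 0, "ry": 0, "rz": 0},
])

```text
clock: 1.87
tcp_pos: [0.5665, 0.0296, 0.1267]
orientation: [[-0.077, 0.997, -0.0], [0.997, 0.077, -0.0], [-0.0, -0.0, -1.0]]
wrist_force: [0.5, -0.3, -0.1]
grip_width: 0.0469
gripper_force: 0.0
```

Emit:
step_arm([
  {"tx": 0, "ty": 0, "tz": 0, "rx": 0, "ry": 0, "rz": 0},
  {"tx": 0, "ty": 0, "tz": 0, "rx": 0, "ry": 0, "rz": 0},
  {"tx": 0, "ty": 0, "tz": 0, "rx": 0, "ry": 0, "rz": 0},
  {"tx": 0, "ty": 0, "tz": 0, "rx": 0, "ry": 0, "rz": 0},
  {"tx": 0, "ty": 0, "tz": 0, "rx": 0, "ry": 0, "rz": 0},
], grip=1)

```text
clock: 2.28
tcp_pos: [0.5681, 0.0294, 0.1307]
orientation: [[-0.076, 0.997, 0.005], [0.997, 0.076, -0.001], [-0.002, 0.005, -1.0]]
wrist_force: [2.2, -2.3, 4.9]
grip_width: 0.008
gripper_force: 59.8
```

Emit:
step_arm([
  {"tx": 0, "ty": 0.0075, "tz": 0.0133, "rx": -0.042, "ry": -0.003, "rz": 0},
  {"tx": -0.001, "ty": 0.0075, "tz": 0.0133, "rx": -0.042, "ry": -0.003, "rz": 0},
  {"tx": 0, "ty": 0.0075, "tz": 0.0133, "rx": -0.042, "ry": -0.003, "rz": 0},
  {"tx": 0, "ty": 0, "tz": 0, "rx": 0, "ry": 0, "rz": 0},
])

```text
clock: 2.62
tcp_pos: [0.5678, 0.0413, 0.1518]
orientation: [[-0.076, 0.997, 0.02], [0.976, 0.079, -0.203], [-0.204, 0.004, -0.979]]
wrist_force: [1.7, -9.8, 6.9]
grip_width: 0.008
gripper_force: 59.9
```

```bash
cat > arc.py <<'E'
from h import *
import sys
H=np.array([.5784,.1761])
def arc(step,n,p=None):
    s=read_state(); p=s['tcp_pos'][:2] if p is None else p
    for i in range(n):
        a=np.radians(step); c,sn=np.cos(a),np.sin(a)
        q=H+np.array([[c,-sn],[sn,c]])@(p-H); print('tx %.4f ty %.4f rz %.4f'%(*((q-p)/.5),step/90), 'mm',(np.linalg.norm(q-p)*1000).round(1)); p=q
if __name__=='__main__':
    s=read_state(); print(s['tcp_pos'],s['wrist_force'],s['orientation'].round(3).tolist(),s['joints'].round(2)); arc(float(sys.argv[1]),int(sys.argv[2]))
E
python3 arc.py -6.5 15
```

```text
[0.56776875 0.04133393 0.15178068] [ 1.69319415 -9.81675176  6.93396859] [[-0.076, 0.997, 0.02], [0.976, 0.079, -0.203], [-0.204, 0.004, -0.979]] [-0.04  0.49  1.47 -0.22  1.16 -0.03]
tx -0.0304 ty 0.0041 rz -0.0722 mm 15.3
tx -0.0297 ty 0.0076 rz -0.0722 mm 15.3
tx -0.0287 ty 0.0109 rz -0.0722 mm 15.3
tx -0.0273 ty 0.0140 rz -0.0722 mm 15.3
tx -0.0255 ty 0.0170 rz -0.0722 mm 15.3
tx -0.0234 ty 0.0198 rz -0.0722 mm 15.3
tx -0.0210 ty 0.0223 rz -0.0722 mm 15.3
tx -0.0183 ty 0.0246 rz -0.0722 mm 15.3
tx -0.0154 ty 0.0265 rz -0.0722 mm 15.3
tx -0.0123 ty 0.0281 rz -0.0722 mm 15.3
tx -0.0091 ty 0.0293 rz -0.0722 mm 15.3
tx -0.0057 ty 0.0301 rz -0.0722 mm 15.3
tx -0.0023 ty 0.0306 rz -0.0722 mm 15.3
tx 0.0012 ty 0.0306 rz -0.0722 mm 15.3
tx 0.0047 ty 0.0303 rz -0.0722 mm 15.3
```

Emit:
step_arm([
  {"tx": -0.0304, "ty": 0.0041, "tz": 0, "rx": 0, "ry": 0, "rz": -0.0722},
  {"tx": -0.0297, "ty": 0.0076, "tz": 0, "rx": 0, "ry": 0, "rz": -0.0722},
  {"tx": -0.0287, "ty": 0.0109, "tz": 0, "rx": 0, "ry": 0, "rz": -0.0722},
  {"tx": -0.0273, "ty": 0.014, "tz": 0, "rx": 0, "ry": 0, "rz": -0.0722},
  {"tx": -0.0255, "ty": 0.017, "tz": 0, "rx": 0, "ry": 0, "rz": -0.0722},
])

```text
clock: 3.03
tcp_pos: [0.4957, 0.0675, 0.1503]
orientation: [[0.468, 0.879, -0.092], [0.862, -0.476, -0.174], [-0.197, 0.002, -0.98]]
wrist_force: [1.0, -2.6, 4.7]
grip_width: 0.0078
gripper_force: 59.9
```

```bash
python3 arc.py -6.5 10; cp pics/w1.png /dev/null; python3 -c "
from h import *
grab('side','s1')"
```

```text
[0.49572274 0.06751476 0.15031982] [ 1.0025282  -2.59575363  4.72996852] [[0.468, 0.879, -0.092], [0.862, -0.476, -0.174], [-0.197, 0.002, -0.98]] [-0.01  0.41  1.6  -0.19  1.23  0.56]
tx -0.0235 ty 0.0201 rz -0.0722 mm 15.5
tx -0.0211 ty 0.0226 rz -0.0722 mm 15.5
tx -0.0184 ty 0.0249 rz -0.0722 mm 15.5
tx -0.0155 ty 0.0268 rz -0.0722 mm 15.5
tx -0.0123 ty 0.0284 rz -0.0722 mm 15.5
tx -0.0090 ty 0.0296 rz -0.0722 mm 15.5
tx -0.0056 ty 0.0304 rz -0.0722 mm 15.5
tx -0.0021 ty 0.0309 rz -0.0722 mm 15.5
tx 0.0014 ty 0.0309 rz -0.0722 mm 15.5
tx 0.0049 ty 0.0306 rz -0.0722 mm 15.5
```

View pics/s1.png

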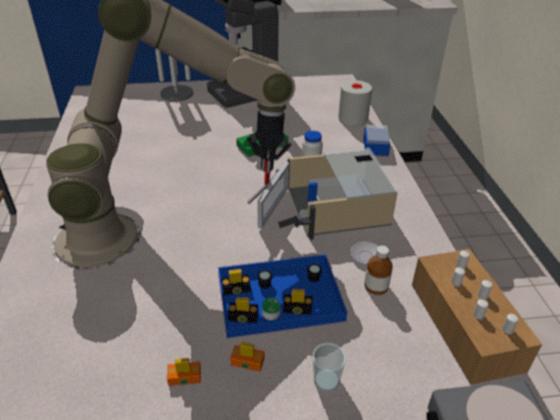

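Emit:
step_arm([
  {"tx": -0.0235, "ty": 0.0201, "tz": 0, "rx": 0, "ry": 0, "rz": -0.0722},
  {"tx": -0.0211, "ty": 0.0226, "tz": 0, "rx": 0, "ry": 0, "rz": -0.0722},
  {"tx": -0.0184, "ty": 0.0249, "tz": 0, "rx": 0, "ry": 0, "rz": -0.0722},
  {"tx": -0.0155, "ty": 0.0268, "tz": 0, "rx": 0, "ry": 0, "rz": -0.0722},
  {"tx": -0.0123, "ty": 0.0284, "tz": 0, "rx": 0, "ry": 0, "rz": -0.0722},
])

```text
clock: 3.5
tcp_pos: [0.4497, 0.1295, 0.1502]
orientation: [[0.857, 0.486, -0.172], [0.476, -0.874, -0.096], [-0.197, 0.0, -0.98]]
wrist_force: [-2.5, -3.4, 7.2]
grip_width: 0.0078
gripper_force: 60.3
```

Emit:
step_arm([
  {"tx": -0.009, "ty": 0.0296, "tz": 0, "rx": 0, "ry": 0, "rz": -0.0722},
  {"tx": -0.0056, "ty": 0.0304, "tz": 0, "rx": 0, "ry": 0, "rz": -0.0722},
  {"tx": -0.0021, "ty": 0.0309, "tz": 0, "rx": 0, "ry": 0, "rz": -0.0722},
  {"tx": 0.0014, "ty": 0.0309, "tz": 0, "rx": 0, "ry": 0, "rz": -0.0722},
  {"tx": 0.0049, "ty": 0.0306, "tz": 0, "rx": 0, "ry": 0, "rz": -0.0722},
])

```text
clock: 3.92
tcp_pos: [0.4444, 0.2066, 0.1502]
orientation: [[0.979, -0.059, -0.197], [-0.057, -0.998, 0.013], [-0.198, -0.001, -0.98]]
wrist_force: [-4.9, -1.9, 7.2]
grip_width: 0.0081
gripper_force: 60.5
```

```bash
python3 arc.py -6.5 3
```

```text
[0.44435689 0.20657079 0.15023588] [-4.88906643 -1.88144379  7.223604  ] [[0.979, -0.059, -0.197], [-0.057, -0.998, 0.013], [-0.198, -0.001, -0.98]] [0.17 0.42 1.59 0.05 1.33 1.78]
tx 0.0086 ty 0.0300 rz -0.0722 mm 15.6
tx 0.0120 ty 0.0288 rz -0.0722 mm 15.6
tx 0.0151 ty 0.0272 rz -0.0722 mm 15.6
```

Emit:
step_arm([
  {"tx": -0.0075, "ty": 0.0004, "tz": -0.013, "rx": -0.0025, "ry": -0.042, "rz": 0},
  {"tx": -0.0075, "ty": 0.0004, "tz": -0.013, "rx": -0.0025, "ry": -0.042, "rz": 0},
  {"tx": -0.0075, "ty": 0.0004, "tz": -0.013, "rx": -0.0025, "ry": -0.042, "rz": 0},
  {"tx": 0, "ty": 0, "tz": 0, "rx": 0, "ry": 0, "rz": 0},
])

```text
clock: 4.25
tcp_pos: [0.4338, 0.2067, 0.1307]
orientation: [[0.999, -0.053, 0.008], [-0.053, -0.999, 0.0], [0.008, -0.001, -1.0]]
wrist_force: [4.2, -3.0, -2.5]
grip_width: 0.008
gripper_force: 59.0
```

Emit:
step_arm([
  {"tx": 0, "ty": 0, "tz": 0, "rx": 0, "ry": 0, "rz": 0},
  {"tx": 0, "ty": 0, "tz": 0, "rx": 0, "ry": 0, "rz": 0},
  {"tx": 0, "ty": 0, "tz": 0, "rx": 0, "ry": 0, "rz": 0},
  {"tx": 0, "ty": 0, "tz": 0.07, "rx": 0, "ry": 0, "rz": 0},
  {"tx": 0, "ty": 0, "tz": 0.07, "rx": 0, "ry": 0, "rz": 0},
], grip=0.5)

```text
clock: 4.67
tcp_pos: [0.433, 0.2061, 0.1985]
orientation: [[0.999, -0.054, -0.005], [-0.054, -0.999, -0.001], [-0.005, 0.001, -1.0]]
wrist_force: [0.8, 0.8, 0.6]
grip_width: 0.0427
gripper_force: 0.0
```

Emit:
step_arm([
  {"tx": 0.066, "ty": -0.047, "tz": 0.01, "rx": 0, "ry": 0, "rz": 0.05},
  {"tx": 0.066, "ty": -0.047, "tz": 0, "rx": 0, "ry": 0, "rz": 0.032},
  {"tx": 0.066, "ty": -0.047, "tz": 0, "rx": 0, "ry": 0, "rz": 0},
  {"tx": 0.066, "ty": -0.047, "tz": 0, "rx": 0, "ry": 0, "rz": 0},
  {"tx": 0.066, "ty": -0.047, "tz": 0, "rx": 0, "ry": 0, "rz": 0},
])

```text
clock: 5.08
tcp_pos: [0.6002, 0.0874, 0.2036]
orientation: [[0.997, 0.075, -0.001], [0.075, -0.997, 0.0], [-0.001, -0.0, -1.0]]
wrist_force: [-0.3, 1.4, -0.1]
grip_width: 0.0434
gripper_force: 0.0
```

Emit:
step_arm([
  {"tx": 0.066, "ty": -0.047, "tz": 0, "rx": 0, "ry": 0, "rz": 0},
  {"tx": 0, "ty": 0, "tz": 0, "rx": 0, "ry": 0, "rz": 0},
])

```text
clock: 5.25
tcp_pos: [0.6355, 0.0605, 0.2016]
orientation: [[0.998, 0.071, -0.001], [0.071, -0.998, -0.001], [-0.001, 0.001, -1.0]]
wrist_force: [-0.5, 0.1, -1.3]
grip_width: 0.0427
gripper_force: 0.0
```

Emit:
step_arm([
  {"tx": -0.008, "ty": 0.007, "tz": -0.069, "rx": 0, "ry": 0, "rz": 0},
  {"tx": 0, "ty": 0, "tz": -0.069, "rx": 0, "ry": 0, "rz": 0},
  {"tx": 0, "ty": 0, "tz": -0.069, "rx": 0, "ry": 0, "rz": 0},
  {"tx": 0, "ty": 0, "tz": -0.066, "rx": 0, "ry": 0, "rz": 0},
  {"tx": 0, "ty": 0, "tz": 0, "rx": 0, "ry": 0, "rz": 0},
])

```text
clock: 5.67
tcp_pos: [0.6243, 0.069, 0.0604]
orientation: [[0.997, 0.075, -0.012], [0.075, -0.997, 0.001], [-0.012, -0.002, -1.0]]
wrist_force: [-1.4, 0.5, -1.5]
grip_width: 0.0428
gripper_force: 0.0
```

Emit:
step_arm([
  {"tx": 0, "ty": 0, "tz": 0, "rx": 0, "ry": 0, "rz": 0},
  {"tx": 0, "ty": 0, "tz": 0, "rx": 0, "ry": 0, "rz": 0},
  {"tx": 0, "ty": 0, "tz": 0, "rx": 0, "ry": 0, "rz": 0},
  {"tx": 0, "ty": 0, "tz": 0, "rx": 0, "ry": 0, "rz": 0},
], grip=1)

```text
clock: 6.0
tcp_pos: [0.6291, 0.066, 0.0697]
orientation: [[0.997, 0.075, 0.003], [0.075, -0.997, -0.005], [0.003, 0.005, -1.0]]
wrist_force: [1.3, -15.1, -3.1]
grip_width: 0.0131
gripper_force: 59.3
```

Emit:
step_arm([
  {"tx": -0.04, "ty": -0.003, "tz": 0, "rx": 0, "ry": 0, "rz": 0},
  {"tx": -0.066, "ty": -0.005, "tz": 0, "rx": 0, "ry": 0, "rz": 0},
  {"tx": -0.066, "ty": -0.005, "tz": 0, "rx": 0, "ry": 0, "rz": 0},
  {"tx": -0.066, "ty": -0.005, "tz": 0, "rx": 0, "ry": 0, "rz": 0},
  {"tx": -0.066, "ty": -0.005, "tz": 0, "rx": 0, "ry": 0, "rz": 0},
])

```text
clock: 6.42
tcp_pos: [0.4771, 0.054, 0.0697]
orientation: [[0.997, 0.076, 0.008], [0.076, -0.997, -0.006], [0.007, 0.007, -1.0]]
wrist_force: [6.9, -27.8, -2.8]
grip_width: 0.013
gripper_force: 60.7
```

Emit:
step_arm([
  {"tx": -0.016, "ty": -0.001, "tz": 0, "rx": 0, "ry": 0, "rz": 0},
  {"tx": 0, "ty": 0, "tz": 0, "rx": 0, "ry": 0, "rz": 0},
  {"tx": 0, "ty": 0, "tz": 0, "rx": 0, "ry": 0, "rz": 0},
])

```text
clock: 6.67
tcp_pos: [0.4697, 0.0534, 0.0697]
orientation: [[0.997, 0.076, 0.006], [0.076, -0.997, -0.006], [0.005, 0.007, -1.0]]
wrist_force: [0.0, -25.6, -3.4]
grip_width: 0.0127
gripper_force: 66.0
```

Emit:
step_arm([
  {"tx": 0, "ty": 0, "tz": 0, "rx": 0, "ry": 0, "rz": 0},
  {"tx": 0, "ty": 0, "tz": 0, "rx": 0, "ry": 0, "rz": 0},
  {"tx": 0, "ty": 0, "tz": 0, "rx": 0, "ry": 0, "rz": 0},
  {"tx": 0, "ty": 0, "tz": 0.08, "rx": 0, "ry": 0, "rz": 0},
  {"tx": 0, "ty": 0, "tz": 0.08, "rx": 0, "ry": 0, "rz": 0},
], grip=0.45)

```text
clock: 7.08
tcp_pos: [0.4669, 0.0573, 0.148]
orientation: [[0.997, 0.076, -0.003], [0.076, -0.997, 0.001], [-0.003, -0.001, -1.0]]
wrist_force: [0.9, 0.4, 0.3]
grip_width: 0.0469
gripper_force: 0.0
```

Emit:
step_arm([
  {"tx": 0, "ty": 0, "tz": 0.08, "rx": 0, "ry": 0, "rz": 0},
  {"tx": 0, "ty": 0, "tz": 0.08, "rx": 0, "ry": 0, "rz": 0},
  {"tx": -0.025, "ty": -0.076, "tz": 0, "rx": 0, "ry": 0, "rz": -0.04},
  {"tx": -0.025, "ty": -0.076, "tz": 0, "rx": 0, "ry": 0, "rz": -0.04},
  {"tx": -0.025, "ty": -0.076, "tz": 0, "rx": 0, "ry": 0, "rz": 0},
])

```text
clock: 7.5
tcp_pos: [0.4299, -0.0577, 0.2288]
orientation: [[0.999, -0.051, 0.003], [-0.051, -0.999, -0.001], [0.003, 0.001, -1.0]]
wrist_force: [1.0, -0.0, 0.1]
grip_width: 0.047
gripper_force: 0.0
```

Emit:
step_arm([
  {"tx": -0.025, "ty": -0.076, "tz": 0, "rx": 0, "ry": 0, "rz": 0},
  {"tx": -0.025, "ty": -0.076, "tz": 0, "rx": 0, "ry": 0, "rz": 0},
  {"tx": -0.025, "ty": -0.076, "tz": 0, "rx": 0, "ry": 0, "rz": 0},
  {"tx": -0.025, "ty": -0.076, "tz": 0, "rx": 0, "ry": 0, "rz": 0},
  {"tx": 0, "ty": 0, "tz": 0, "rx": 0, "ry": 0, "rz": 0},
])

```text
clock: 7.92
tcp_pos: [0.3787, -0.2142, 0.2282]
orientation: [[0.998, -0.056, 0.001], [-0.056, -0.998, -0.003], [0.001, 0.003, -1.0]]
wrist_force: [-0.2, 0.4, 0.5]
grip_width: 0.0472
gripper_force: 0.0
```

```bash
cat > tabs.py <<'E'
from h import *
def tabs(tag,zf=.005):
    f=load(tag);P=cloud(f);hsv=cv2.cvtColor(f['im'],cv2.COLOR_BGR2HSV)
    ok=(P[...,2]>.045)&(P[...,2]<.1)&(f['d']>0)&(cv2.inRange(hsv,(18,100,70),(36,255,255))>0)
    k,L,st,ce=cv2.connectedComponentsWithStats(ok.astype(np.uint8))
    for i in range(1,k):
        if st[i,4]<25: continue
        q=P[L==i]; t=q[q[:,2]>np.percentile(q[:,2],95)-.005]; c=t.mean(0)
        m=(P[...,2]>c[2]-.045)&(P[...,2]<c[2]-.028)&(np.hypot(P[...,0]-c[0],P[...,1]-c[1])<.041)&(f['d']>0)
        e=np.linalg.eigh(np.cov(P[m][:,:2].T))[1][:,1]; r=cv2.minAreaRect(t[:,:2].astype(np.float32))
        print(tag,'px',ce[i].round(),'top',c.round(4),'pca yaw',np.degrees(np.arctan(e[1]/e[0])).round(1),'rect',np.round(r[1],3),round(r[2],1))
E
python3 - <<'E'
from tabs import *
s=read_state();print(s['tcp_pos'],np.degrees(np.arctan2(s['orientation'][1,0],s['orientation'][0,0])))
for n in('wrist','top','side'): grab(n,n+'2'); tabs(n+'2')
a,b=[cv2.imread(f'pics/{n}2.png') for n in('wrist','top')]
cv2.imwrite('pics/c2.png',cv2.resize(np.hstack([a,b[60:340,190:450].repeat(1,0) if 0 else cv2.resize(b[60:340,190:450],(390,420))]),(800,354)))
E
```

```text
[ 0.37872691 -0.21420031  0.22816375] -3.203120580835526
wrist2 px [385.  28.] top [ 0.529  -0.3236  0.0667] pca yaw -6.9 rect [0.012 0.03 ] 78.6
wrist2 px [509. 163.] top [ 0.3956 -0.4599  0.0615] pca yaw -20.3 rect [0.013 0.029] 69.8
wrist2 px [388. 170.] top [ 0.3959 -0.3338  0.0665] pca yaw -14.3 rect [0.012 0.03 ] 79.0
wrist2 px [302. 186.] top [ 0.3844 -0.2415  0.0668] pca yaw 3.6 rect [0.03  0.012] 3.7
wrist2 px [503. 276.] top [ 0.2581 -0.4825  0.0613] pca yaw -9.3 rect [0.011 0.031] 89.9
top2 px [377. 209.] top [ 0.5303 -0.3257  0.0686] pca yaw -9.5 rect [0.011 0.029] 76.7
top2 px [423. 254.] top [ 0.3958 -0.4626  0.0632] pca yaw -18.0 rect [0.011 0.029] 68.9
top2 px [430. 301.] top [ 0.2576 -0.4837  0.0622] pca yaw -2.4 rect [0.01 0.03] 85.7
side2 px [235. 274.] top [ 0.3817 -0.2444  0.0658] pca yaw 1.4 rect [0.016 0.027] 87.5
side2 px [298. 294.] top [ 0.5283 -0.3268  0.0652] pca yaw -10.3 rect [0.014 0.024] 80.6
side2 px [242. 302.] top [ 0.3936 -0.3371  0.0657] pca yaw -9.9 rect [0.013 0.029] 83.0
side2 px [246. 347.] top [ 0.3941 -0.4631  0.0608] pca yaw -16.9 rect [0.013 0.03 ] 67.9
side2 px [182. 363.] top [ 0.2567 -0.4876  0.0615] pca yaw 0.2 rect [0.027 0.011] 1.6
```

View pics/c2.png

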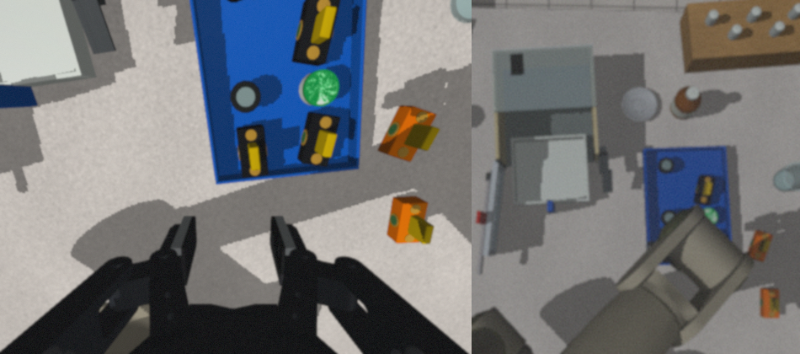

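Emit:
step_arm([
  {"tx": 0.009, "ty": -0.058, "tz": 0, "rx": 0, "ry": 0, "rz": 0.077},
  {"tx": 0, "ty": 0, "tz": -0.073, "rx": 0, "ry": 0, "rz": 0},
  {"tx": 0, "ty": 0, "tz": -0.073, "rx": 0, "ry": 0, "rz": 0},
  {"tx": 0, "ty": 0, "tz": -0.073, "rx": 0, "ry": 0, "rz": 0},
  {"tx": 0, "ty": 0, "tz": 0, "rx": 0, "ry": 0, "rz": 0},
])

```text
clock: 8.48
tcp_pos: [0.3832, -0.2344, 0.113]
orientation: [[0.997, 0.073, -0.007], [0.073, -0.997, 0.007], [-0.006, -0.008, -1.0]]
wrist_force: [-0.2, 0.4, -1.0]
grip_width: 0.0472
gripper_force: 0.0
```

Emit:
step_arm([
  {"tx": 0, "ty": -0.017, "tz": -0.05, "rx": 0, "ry": 0, "rz": 0},
  {"tx": 0, "ty": 0, "tz": -0.05, "rx": 0, "ry": 0, "rz": 0},
  {"tx": 0, "ty": 0, "tz": -0.042, "rx": 0, "ry": 0, "rz": 0},
  {"tx": 0, "ty": 0, "tz": 0, "rx": 0, "ry": 0, "rz": 0},
  {"tx": 0, "ty": 0, "tz": 0, "rx": 0, "ry": 0, "rz": 0},
])

```text
clock: 8.9
tcp_pos: [0.3856, -0.2463, 0.0482]
orientation: [[0.997, 0.072, 0.0], [0.072, -0.997, -0.0], [0.0, 0.0, -1.0]]
wrist_force: [0.7, -0.2, 0.3]
grip_width: 0.0468
gripper_force: 0.0
```

Emit:
step_arm([
  {"tx": 0, "ty": 0, "tz": 0, "rx": 0, "ry": 0, "rz": 0},
  {"tx": 0, "ty": 0, "tz": 0, "rx": 0, "ry": 0, "rz": 0},
  {"tx": 0, "ty": 0, "tz": 0, "rx": 0, "ry": 0, "rz": 0},
  {"tx": 0, "ty": 0, "tz": 0, "rx": 0, "ry": 0, "rz": 0},
  {"tx": 0, "ty": 0, "tz": 0, "rx": 0, "ry": 0, "rz": 0},
], grip=1)

```text
clock: 9.32
tcp_pos: [0.3852, -0.2468, 0.0476]
orientation: [[0.998, 0.07, 0.001], [0.07, -0.998, -0.001], [0.001, 0.001, -1.0]]
wrist_force: [-0.2, 2.5, 8.0]
grip_width: 0.0106
gripper_force: 62.8
```

Emit:
step_arm([
  {"tx": 0, "ty": 0, "tz": 0.078, "rx": 0, "ry": 0, "rz": 0},
  {"tx": 0, "ty": 0, "tz": 0.078, "rx": 0, "ry": 0, "rz": 0},
  {"tx": 0, "ty": 0, "tz": 0.078, "rx": 0, "ry": 0, "rz": 0},
  {"tx": 0.035, "ty": 0.071, "tz": 0.02, "rx": 0, "ry": 0, "rz": 0},
  {"tx": 0.035, "ty": 0.071, "tz": 0, "rx": 0, "ry": 0, "rz": 0},
])

```text
clock: 9.73
tcp_pos: [0.4208, -0.1766, 0.1771]
orientation: [[0.998, 0.066, 0.005], [0.066, -0.998, -0.004], [0.005, 0.005, -1.0]]
wrist_force: [0.4, -0.7, -3.1]
grip_width: 0.0108
gripper_force: 61.3
```

Emit:
step_arm([
  {"tx": 0.035, "ty": 0.071, "tz": 0, "rx": 0, "ry": 0, "rz": 0},
  {"tx": 0.035, "ty": 0.071, "tz": 0, "rx": 0, "ry": 0, "rz": 0},
  {"tx": 0.035, "ty": 0.071, "tz": 0, "rx": 0, "ry": 0, "rz": 0},
  {"tx": 0.035, "ty": 0.071, "tz": 0, "rx": 0, "ry": 0, "rz": 0},
  {"tx": 0.035, "ty": 0.071, "tz": 0, "rx": 0, "ry": 0, "rz": 0},
])

```text
clock: 10.15
tcp_pos: [0.5075, 0.0039, 0.1738]
orientation: [[0.998, 0.071, -0.001], [0.071, -0.998, -0.0], [-0.001, 0.0, -1.0]]
wrist_force: [0.8, -1.5, -1.9]
grip_width: 0.0103
gripper_force: 61.2
```

Emit:
step_arm([
  {"tx": 0.035, "ty": 0.071, "tz": 0, "rx": 0, "ry": 0, "rz": 0},
  {"tx": 0.035, "ty": 0.071, "tz": 0, "rx": 0, "ry": 0, "rz": 0},
  {"tx": 0.035, "ty": 0.071, "tz": 0, "rx": 0, "ry": 0, "rz": 0},
  {"tx": 0, "ty": 0, "tz": 0, "rx": 0, "ry": 0, "rz": 0},
  {"tx": 0, "ty": 0, "tz": 0, "rx": 0, "ry": 0, "rz": 0},
])

```text
clock: 10.57
tcp_pos: [0.5596, 0.1099, 0.1731]
orientation: [[0.997, 0.073, -0.001], [0.073, -0.997, -0.0], [-0.001, 0.0, -1.0]]
wrist_force: [-1.0, -1.0, -2.1]
grip_width: 0.0107
gripper_force: 61.2
```

Emit:
step_arm([
  {"tx": 0.001, "ty": -0.003, "tz": -0.07, "rx": 0, "ry": 0, "rz": 0},
  {"tx": 0, "ty": 0, "tz": -0.07, "rx": 0, "ry": 0, "rz": 0},
  {"tx": 0, "ty": 0, "tz": -0.05, "rx": 0, "ry": 0, "rz": 0},
  {"tx": 0, "ty": 0, "tz": -0.02, "rx": 0, "ry": 0, "rz": 0},
  {"tx": 0, "ty": 0, "tz": 0, "rx": 0, "ry": 0, "rz": 0},
])

```text
clock: 10.98
tcp_pos: [0.5589, 0.106, 0.0669]
orientation: [[0.998, 0.069, -0.005], [0.069, -0.998, -0.0], [-0.005, -0.0, -1.0]]
wrist_force: [-0.8, -0.8, -3.2]
grip_width: 0.0107
gripper_force: 61.1
```

Emit:
step_arm([
  {"tx": 0, "ty": 0, "tz": -0.01, "rx": 0, "ry": 0, "rz": 0},
  {"tx": 0, "ty": 0, "tz": 0, "rx": 0, "ry": 0, "rz": 0},
])

```text
clock: 11.15
tcp_pos: [0.5609, 0.1065, 0.0648]
orientation: [[0.998, 0.07, 0.002], [0.07, -0.998, -0.0], [0.002, 0.0, -1.0]]
wrist_force: [-0.6, -0.3, -2.0]
grip_width: 0.0103
gripper_force: 61.2
```

Emit:
step_arm([
  {"tx": 0, "ty": 0, "tz": -0.01, "rx": 0, "ry": 0, "rz": 0},
  {"tx": 0, "ty": 0, "tz": 0, "rx": 0, "ry": 0, "rz": 0},
])

```text
clock: 11.32
tcp_pos: [0.5616, 0.1067, 0.0604]
orientation: [[0.998, 0.071, 0.004], [0.071, -0.998, -0.0], [0.004, 0.001, -1.0]]
wrist_force: [1.2, 0.2, 4.5]
grip_width: 0.0106
gripper_force: 62.1
```

Emit:
step_arm([
  {"tx": 0, "ty": 0, "tz": 0, "rx": 0, "ry": 0, "rz": 0},
  {"tx": 0, "ty": 0, "tz": 0, "rx": 0, "ry": 0, "rz": 0},
  {"tx": 0, "ty": 0, "tz": 0.06, "rx": 0, "ry": 0, "rz": 0},
  {"tx": 0, "ty": 0, "tz": 0.075, "rx": 0, "ry": 0, "rz": 0},
  {"tx": 0, "ty": 0, "tz": 0.075, "rx": 0, "ry": 0, "rz": 0},
], grip=0.5)

```text
clock: 11.73
tcp_pos: [0.5598, 0.1069, 0.165]
orientation: [[0.998, 0.071, -0.001], [0.071, -0.998, -0.0], [-0.001, -0.0, -1.0]]
wrist_force: [0.1, -0.5, 0.8]
grip_width: 0.0427
gripper_force: 0.0
```

Emit:
step_arm([
  {"tx": -0.03, "ty": -0.074, "tz": 0.03, "rx": 0, "ry": 0, "rz": -0.04},
  {"tx": -0.03, "ty": -0.074, "tz": 0.02, "rx": 0, "ry": 0, "rz": -0.04},
  {"tx": -0.03, "ty": -0.074, "tz": 0, "rx": 0, "ry": 0, "rz": -0.04},
  {"tx": -0.03, "ty": -0.074, "tz": 0, "rx": 0, "ry": 0, "rz": -0.05},
  {"tx": -0.03, "ty": -0.074, "tz": 0, "rx": 0, "ry": 0, "rz": 0},
])

```text
clock: 12.15
tcp_pos: [0.4847, -0.0786, 0.189]
orientation: [[0.98, -0.199, 0.001], [-0.199, -0.98, -0.001], [0.001, 0.0, -1.0]]
wrist_force: [0.5, -0.7, 1.0]
grip_width: 0.0428
gripper_force: 0.0
```

Emit:
step_arm([
  {"tx": -0.03, "ty": -0.074, "tz": 0, "rx": 0, "ry": 0, "rz": 0},
  {"tx": -0.03, "ty": -0.074, "tz": 0, "rx": 0, "ry": 0, "rz": 0},
  {"tx": -0.03, "ty": -0.074, "tz": 0, "rx": 0, "ry": 0, "rz": 0},
  {"tx": -0.03, "ty": -0.074, "tz": 0, "rx": 0, "ry": 0, "rz": 0},
  {"tx": -0.03, "ty": -0.074, "tz": 0, "rx": 0, "ry": 0, "rz": 0},
])

```text
clock: 12.57
tcp_pos: [0.4096, -0.2639, 0.189]
orientation: [[0.981, -0.195, 0.001], [-0.195, -0.981, -0.001], [0.001, 0.001, -1.0]]
wrist_force: [0.5, -0.3, -0.6]
grip_width: 0.0424
gripper_force: 0.0
```

Run:
```python
from tabs import *
s=read_state();print(s['tcp_pos'],np.degrees(np.arctan2(s['orientation'][1,0],s['orientation'][0,0])))
for n in('wrist','side'): grab(n,n+'3'); tabs(n+'3')
```

```text
[ 0.40956587 -0.26394972  0.18896863] -11.254960368120676
wrist3 px [320.  52.] top [ 0.529  -0.3241  0.0668] pca yaw -10.7 rect [0.012 0.029] 78.1
wrist3 px [483. 175.] top [ 0.3962 -0.4599  0.0613] pca yaw -22.5 rect [0.013 0.029] 68.3
wrist3 px [351. 201.] top [ 0.3962 -0.3342  0.0666] pca yaw -17.0 rect [0.012 0.031] 78.2
wrist3 px [502. 294.] top [ 0.2588 -0.4828  0.0612] pca yaw -13.2 rect [0.012 0.031] 89.0
side3 px [287. 187.] top [0.5612 0.1032 0.077 ] pca yaw 0.2 rect [0.016 0.027] 82.9
side3 px [298. 294.] top [ 0.5286 -0.327   0.0653] pca yaw -11.8 rect [0.012 0.024] 81.7
side3 px [242. 302.] top [ 0.3947 -0.3373  0.0662] pca yaw -9.2 rect [0.012 0.027] 77.4
side3 px [247. 347.] top [ 0.3942 -0.464   0.0608] pca yaw -16.7 rect [0.015 0.029] 73.9
side3 px [182. 362.] top [ 0.2565 -0.4869  0.0613] pca yaw 0.7 rect [0.027 0.014] 1.3
```

Emit:
step_arm([
  {"tx": -0.015, "ty": -0.073, "tz": 0, "rx": 0, "ry": 0, "rz": 0},
  {"tx": -0.014, "ty": -0.072, "tz": -0.02, "rx": 0, "ry": 0, "rz": 0},
  {"tx": 0, "ty": 0, "tz": -0.075, "rx": 0, "ry": 0, "rz": 0},
  {"tx": 0, "ty": 0, "tz": -0.075, "rx": 0, "ry": 0, "rz": 0},
  {"tx": 0, "ty": 0, "tz": -0.05, "rx": 0, "ry": 0, "rz": 0},
])

```text
clock: 13.08
tcp_pos: [0.3955, -0.3338, 0.0758]
orientation: [[0.981, -0.196, -0.001], [-0.196, -0.981, 0.002], [-0.002, -0.002, -1.0]]
wrist_force: [0.2, 0.3, -0.3]
grip_width: 0.0425
gripper_force: 0.0
```

Emit:
step_arm([
  {"tx": 0, "ty": 0, "tz": -0.03, "rx": 0, "ry": 0, "rz": 0},
  {"tx": 0, "ty": 0, "tz": -0.026, "rx": 0, "ry": 0, "rz": 0},
  {"tx": 0, "ty": 0, "tz": 0, "rx": 0, "ry": 0, "rz": 0},
])

```text
clock: 13.33
tcp_pos: [0.3956, -0.3333, 0.0483]
orientation: [[0.981, -0.195, -0.003], [-0.195, -0.981, 0.003], [-0.003, -0.003, -1.0]]
wrist_force: [-0.8, 0.1, 0.2]
grip_width: 0.0429
gripper_force: 0.0
```

Emit:
step_arm([
  {"tx": 0, "ty": -0.004, "tz": 0, "rx": 0, "ry": 0, "rz": 0},
  {"tx": 0, "ty": 0, "tz": 0, "rx": 0, "ry": 0, "rz": 0},
  {"tx": 0, "ty": 0, "tz": 0, "rx": 0, "ry": 0, "rz": 0},
  {"tx": 0, "ty": 0, "tz": 0, "rx": 0, "ry": 0, "rz": 0},
  {"tx": 0, "ty": 0, "tz": 0.02, "rx": 0, "ry": 0, "rz": 0},
], grip=1)

```text
clock: 13.75
tcp_pos: [0.3956, -0.3361, 0.0599]
orientation: [[0.981, -0.195, -0.002], [-0.195, -0.981, 0.002], [-0.002, -0.001, -1.0]]
wrist_force: [-1.1, 0.3, -1.6]
grip_width: 0.0102
gripper_force: 62.3
```

Emit:
step_arm([
  {"tx": 0, "ty": 0, "tz": 0.075, "rx": 0, "ry": 0, "rz": 0},
  {"tx": 0, "ty": 0, "tz": 0.075, "rx": 0, "ry": 0, "rz": 0},
  {"tx": 0, "ty": 0, "tz": 0.075, "rx": 0, "ry": 0, "rz": 0},
  {"tx": 0.03, "ty": 0.071, "tz": 0.02, "rx": 0, "ry": 0, "rz": 0.043},
  {"tx": 0.03, "ty": 0.071, "tz": 0, "rx": 0, "ry": 0, "rz": 0.043},
])

```text
clock: 14.17
tcp_pos: [0.4268, -0.2667, 0.187]
orientation: [[0.998, -0.062, 0.005], [-0.062, -0.998, -0.005], [0.005, 0.005, -1.0]]
wrist_force: [0.7, 0.7, -2.5]
grip_width: 0.0101
gripper_force: 62.4
```

Emit:
step_arm([
  {"tx": 0.03, "ty": 0.071, "tz": 0, "rx": 0, "ry": 0, "rz": 0.043},
  {"tx": 0.03, "ty": 0.071, "tz": 0, "rx": 0, "ry": 0, "rz": 0.043},
  {"tx": 0.03, "ty": 0.071, "tz": 0, "rx": 0, "ry": 0, "rz": 0},
  {"tx": 0.03, "ty": 0.071, "tz": 0, "rx": 0, "ry": 0, "rz": 0},
  {"tx": 0.03, "ty": 0.071, "tz": 0, "rx": 0, "ry": 0, "rz": 0},
])

```text
clock: 14.58
tcp_pos: [0.5012, -0.0863, 0.1838]
orientation: [[0.997, 0.074, 0.0], [0.074, -0.997, -0.0], [0.0, 0.0, -1.0]]
wrist_force: [0.8, -1.3, -1.7]
grip_width: 0.0105
gripper_force: 62.4
```

Emit:
step_arm([
  {"tx": 0.03, "ty": 0.071, "tz": 0, "rx": 0, "ry": 0, "rz": 0},
  {"tx": 0.03, "ty": 0.071, "tz": 0, "rx": 0, "ry": 0, "rz": 0},
  {"tx": 0.03, "ty": 0.071, "tz": 0, "rx": 0, "ry": 0, "rz": 0},
  {"tx": 0.03, "ty": 0.071, "tz": 0, "rx": 0, "ry": 0, "rz": 0},
  {"tx": 0, "ty": 0, "tz": 0, "rx": 0, "ry": 0, "rz": 0},
])

```text
clock: 15.0
tcp_pos: [0.562, 0.0593, 0.1835]
orientation: [[0.997, 0.079, 0.001], [0.079, -0.997, 0.002], [0.001, -0.002, -1.0]]
wrist_force: [0.5, 0.7, -1.9]
grip_width: 0.0106
gripper_force: 62.4
```

Emit:
step_arm([
  {"tx": 0.001, "ty": -0.003, "tz": -0.07, "rx": 0, "ry": 0, "rz": 0},
  {"tx": 0, "ty": 0, "tz": -0.07, "rx": 0, "ry": 0, "rz": 0},
  {"tx": 0, "ty": 0, "tz": -0.06, "rx": 0, "ry": 0, "rz": 0},
  {"tx": 0, "ty": 0, "tz": -0.028, "rx": 0, "ry": 0, "rz": 0},
  {"tx": 0, "ty": 0, "tz": -0.01, "rx": 0, "ry": 0, "rz": 0},
])

```text
clock: 15.42
tcp_pos: [0.5611, 0.0527, 0.0634]
orientation: [[0.997, 0.074, -0.002], [0.074, -0.997, 0.001], [-0.002, -0.001, -1.0]]
wrist_force: [-3.3, 5.4, 22.4]
grip_width: 0.0101
gripper_force: 65.5
```

Emit:
step_arm([
  {"tx": 0, "ty": 0, "tz": 0, "rx": 0, "ry": 0, "rz": 0},
  {"tx": 0, "ty": 0, "tz": -0.008, "rx": 0, "ry": 0, "rz": 0},
  {"tx": 0, "ty": 0, "tz": 0, "rx": 0, "ry": 0, "rz": 0},
])

```text
clock: 15.67
tcp_pos: [0.564, 0.0525, 0.0634]
orientation: [[0.997, 0.074, 0.007], [0.074, -0.997, -0.0], [0.007, 0.001, -1.0]]
wrist_force: [1.5, 3.9, 14.7]
grip_width: 0.0106
gripper_force: 64.6
```

Emit:
step_arm([
  {"tx": 0, "ty": 0, "tz": 0, "rx": 0, "ry": 0, "rz": 0},
  {"tx": 0, "ty": 0, "tz": 0, "rx": 0, "ry": 0, "rz": 0},
  {"tx": 0, "ty": 0, "tz": 0.06, "rx": 0, "ry": 0, "rz": 0},
  {"tx": 0, "ty": 0, "tz": 0.075, "rx": 0, "ry": 0, "rz": 0},
  {"tx": 0, "ty": 0, "tz": 0.075, "rx": 0, "ry": 0, "rz": 0},
], grip=0.5)

```text
clock: 16.08
tcp_pos: [0.5609, 0.0522, 0.1661]
orientation: [[0.997, 0.074, -0.002], [0.074, -0.997, 0.0], [-0.002, -0.0, -1.0]]
wrist_force: [1.1, 0.2, -0.7]
grip_width: 0.0429
gripper_force: 0.0
```

Emit:
step_arm([
  {"tx": 0, "ty": -0.076, "tz": 0.03, "rx": 0, "ry": 0, "rz": -0.04},
  {"tx": -0.008, "ty": -0.076, "tz": 0.02, "rx": 0, "ry": 0, "rz": -0.04},
  {"tx": -0.008, "ty": -0.076, "tz": 0, "rx": 0, "ry": 0, "rz": -0.04},
  {"tx": -0.008, "ty": -0.076, "tz": 0, "rx": 0, "ry": 0, "rz": -0.05},
  {"tx": -0.008, "ty": -0.076, "tz": 0, "rx": 0, "ry": 0, "rz": 0},
])

```text
clock: 16.5
tcp_pos: [0.545, -0.1395, 0.1905]
orientation: [[0.981, -0.196, 0.0], [-0.196, -0.981, -0.0], [0.0, 0.0, -1.0]]
wrist_force: [0.8, -0.1, 0.8]
grip_width: 0.0426
gripper_force: 0.0
```

Emit:
step_arm([
  {"tx": -0.008, "ty": -0.076, "tz": 0, "rx": 0, "ry": 0, "rz": 0},
  {"tx": -0.008, "ty": -0.076, "tz": 0, "rx": 0, "ry": 0, "rz": 0},
  {"tx": -0.008, "ty": -0.076, "tz": 0, "rx": 0, "ry": 0, "rz": 0},
  {"tx": 0, "ty": 0, "tz": 0, "rx": 0, "ry": 0, "rz": 0},
])

```text
clock: 16.83
tcp_pos: [0.5321, -0.2578, 0.1898]
orientation: [[0.98, -0.198, -0.001], [-0.198, -0.98, -0.002], [-0.0, 0.002, -1.0]]
wrist_force: [-0.8, -0.6, -0.4]
grip_width: 0.0433
gripper_force: 0.0
```

Run:
```python
from tabs import *
s=read_state();print(s['tcp_pos'],np.degrees(np.arctan2(s['orientation'][1,0],s['orientation'][0,0])))
for n in('wrist','side'): grab(n,n+'4'); tabs(n+'4')
```

```text
[ 0.5321135  -0.25779587  0.18979231] -11.397138409275545
wrist4 px [345. 190.] top [ 0.5303 -0.3239  0.0667] pca yaw -15.2 rect [0.013 0.03 ] 79.3
wrist4 px [486. 283.] top [ 0.3974 -0.4597  0.0612] pca yaw -27.2 rect [0.012 0.029] 68.6
wrist4 px [504. 371.] top [ 0.2679 -0.4838  0.0611] pca yaw 76.5 rect [0.019 0.01 ] 41.8
side4 px [286. 198.] top [0.5487 0.047  0.0755] pca yaw -79.7 rect [0.008 0.019] 10.2
side4 px [298. 294.] top [ 0.5288 -0.3276  0.0658] pca yaw -10.7 rect [0.012 0.024] 77.8
side4 px [246. 347.] top [ 0.3948 -0.4636  0.061 ] pca yaw -16.3 rect [0.012 0.029] 71.6
side4 px [182. 363.] top [ 0.2562 -0.4869  0.0614] pca yaw 0.2 rect [0.027 0.013] 2.1
```

Emit:
step_arm([
  {"tx": -0.003, "ty": -0.069, "tz": 0, "rx": 0, "ry": 0, "rz": 0},
  {"tx": -0.003, "ty": -0.069, "tz": -0.02, "rx": 0, "ry": 0, "rz": 0},
  {"tx": 0, "ty": 0, "tz": -0.075, "rx": 0, "ry": 0, "rz": 0},
  {"tx": 0, "ty": 0, "tz": -0.075, "rx": 0, "ry": 0, "rz": 0},
  {"tx": 0, "ty": 0, "tz": -0.05, "rx": 0, "ry": 0, "rz": 0},
])

```text
clock: 17.35
tcp_pos: [0.5299, -0.3189, 0.0769]
orientation: [[0.982, -0.191, -0.003], [-0.191, -0.982, 0.003], [-0.003, -0.002, -1.0]]
wrist_force: [0.5, -0.9, -0.5]
grip_width: 0.0429
gripper_force: 0.0
```

Emit:
step_arm([
  {"tx": 0, "ty": 0, "tz": -0.03, "rx": 0, "ry": 0, "rz": 0},
  {"tx": 0, "ty": 0, "tz": -0.026, "rx": 0, "ry": 0, "rz": 0},
  {"tx": 0, "ty": 0, "tz": 0, "rx": 0, "ry": 0, "rz": 0},
])

```text
clock: 17.6
tcp_pos: [0.5299, -0.3184, 0.0494]
orientation: [[0.982, -0.191, -0.004], [-0.191, -0.982, 0.003], [-0.004, -0.003, -1.0]]
wrist_force: [0.4, 0.5, -0.4]
grip_width: 0.0426
gripper_force: 0.0
```

Emit:
step_arm([
  {"tx": 0, "ty": -0.016, "tz": 0, "rx": 0, "ry": 0, "rz": 0},
  {"tx": 0, "ty": 0, "tz": 0, "rx": 0, "ry": 0, "rz": 0},
])

```text
clock: 17.77
tcp_pos: [0.5313, -0.3297, 0.0533]
orientation: [[0.981, -0.192, 0.002], [-0.192, -0.981, -0.002], [0.002, 0.002, -1.0]]
wrist_force: [-0.2, -0.3, 0.4]
grip_width: 0.0426
gripper_force: 0.0
```

Emit:
step_arm([
  {"tx": 0, "ty": 0, "tz": 0, "rx": 0, "ry": 0, "rz": 0},
  {"tx": 0, "ty": 0, "tz": 0, "rx": 0, "ry": 0, "rz": 0},
  {"tx": 0, "ty": 0, "tz": 0, "rx": 0, "ry": 0, "rz": 0},
  {"tx": 0, "ty": 0, "tz": 0, "rx": 0, "ry": 0, "rz": 0},
  {"tx": 0, "ty": 0, "tz": 0.02, "rx": 0, "ry": 0, "rz": 0},
], grip=1)

```text
clock: 18.18
tcp_pos: [0.5298, -0.328, 0.0606]
orientation: [[0.981, -0.192, -0.003], [-0.192, -0.981, 0.002], [-0.003, -0.002, -1.0]]
wrist_force: [0.9, -0.7, -1.0]
grip_width: 0.0102
gripper_force: 62.3
```

Emit:
step_arm([
  {"tx": 0, "ty": 0, "tz": 0.075, "rx": 0, "ry": 0, "rz": 0},
  {"tx": 0, "ty": 0, "tz": 0.075, "rx": 0, "ry": 0, "rz": 0},
  {"tx": 0, "ty": 0, "tz": 0.075, "rx": 0, "ry": 0, "rz": 0},
  {"tx": 0.009, "ty": 0.073, "tz": 0.02, "rx": 0, "ry": 0, "rz": 0.043},
  {"tx": 0.009, "ty": 0.073, "tz": 0, "rx": 0, "ry": 0, "rz": 0.043},
])

```text
clock: 18.6
tcp_pos: [0.5403, -0.2568, 0.1887]
orientation: [[0.998, -0.058, 0.006], [-0.058, -0.998, -0.004], [0.006, 0.004, -1.0]]
wrist_force: [1.1, -0.0, -1.9]
grip_width: 0.0103
gripper_force: 62.4
```

Emit:
step_arm([
  {"tx": 0.009, "ty": 0.073, "tz": 0, "rx": 0, "ry": 0, "rz": 0.043},
  {"tx": 0.009, "ty": 0.073, "tz": 0, "rx": 0, "ry": 0, "rz": 0.043},
  {"tx": 0.009, "ty": 0.073, "tz": 0, "rx": 0, "ry": 0, "rz": 0},
  {"tx": 0.009, "ty": 0.073, "tz": 0, "rx": 0, "ry": 0, "rz": 0},
  {"tx": 0.009, "ty": 0.073, "tz": 0, "rx": 0, "ry": 0, "rz": 0},
])

```text
clock: 19.02
tcp_pos: [0.5619, -0.0714, 0.1852]
orientation: [[0.997, 0.077, 0.0], [0.077, -0.997, -0.0], [0.0, 0.0, -1.0]]
wrist_force: [0.3, -0.0, -0.9]
grip_width: 0.0102
gripper_force: 62.4
```

Emit:
step_arm([
  {"tx": 0.009, "ty": 0.073, "tz": 0, "rx": 0, "ry": 0, "rz": 0},
  {"tx": 0.009, "ty": 0.07, "tz": 0, "rx": 0, "ry": 0, "rz": 0},
  {"tx": 0, "ty": 0, "tz": 0, "rx": 0, "ry": 0, "rz": 0},
  {"tx": 0, "ty": 0, "tz": 0, "rx": 0, "ry": 0, "rz": 0},
])

```text
clock: 19.35
tcp_pos: [0.571, -0.0002, 0.185]
orientation: [[0.997, 0.08, 0.0], [0.08, -0.997, -0.0], [0.0, 0.0, -1.0]]
wrist_force: [0.4, -0.1, -1.9]
grip_width: 0.01
gripper_force: 62.4
```

Emit:
step_arm([
  {"tx": -0.006, "ty": 0.005, "tz": -0.07, "rx": 0, "ry": 0, "rz": 0},
  {"tx": 0, "ty": 0, "tz": -0.07, "rx": 0, "ry": 0, "rz": 0},
  {"tx": 0, "ty": 0, "tz": -0.06, "rx": 0, "ry": 0, "rz": 0},
  {"tx": 0, "ty": 0, "tz": -0.02, "rx": 0, "ry": 0, "rz": 0},
  {"tx": 0, "ty": 0, "tz": 0, "rx": 0, "ry": 0, "rz": 0},
])

```text
clock: 19.77
tcp_pos: [0.5669, -0.0001, 0.0726]
orientation: [[0.997, 0.076, -0.005], [0.076, -0.997, 0.001], [-0.005, -0.001, -1.0]]
wrist_force: [0.5, -0.7, -1.8]
grip_width: 0.0103
gripper_force: 62.3
```

Emit:
step_arm([
  {"tx": 0, "ty": 0, "tz": -0.008, "rx": 0, "ry": 0, "rz": 0},
  {"tx": 0, "ty": 0, "tz": 0, "rx": 0, "ry": 0, "rz": 0},
])

```text
clock: 19.93
tcp_pos: [0.569, 0.0001, 0.0718]
orientation: [[0.997, 0.076, 0.002], [0.076, -0.997, -0.001], [0.002, 0.001, -1.0]]
wrist_force: [0.6, 0.0, -1.8]
grip_width: 0.0104
gripper_force: 62.3
```

Emit:
step_arm([
  {"tx": 0, "ty": 0, "tz": -0.012, "rx": 0, "ry": 0, "rz": 0},
  {"tx": 0, "ty": 0, "tz": 0, "rx": 0, "ry": 0, "rz": 0},
])

```text
clock: 20.1
tcp_pos: [0.5683, 0.0006, 0.0647]
orientation: [[0.997, 0.077, 0.001], [0.077, -0.997, -0.0], [0.001, 0.0, -1.0]]
wrist_force: [1.2, -0.9, -1.7]
grip_width: 0.0102
gripper_force: 62.4
```

Emit:
step_arm([
  {"tx": 0, "ty": 0, "tz": -0.003, "rx": 0, "ry": 0, "rz": 0},
  {"tx": 0, "ty": 0, "tz": 0, "rx": 0, "ry": 0, "rz": 0},
])

```text
clock: 20.27
tcp_pos: [0.5689, 0.0008, 0.0643]
orientation: [[0.997, 0.077, 0.002], [0.077, -0.997, -0.0], [0.002, 0.001, -1.0]]
wrist_force: [-0.5, 2.2, 5.6]
grip_width: 0.0106
gripper_force: 63.2
```

Emit:
step_arm([
  {"tx": 0, "ty": 0, "tz": 0, "rx": 0, "ry": 0, "rz": 0},
  {"tx": 0, "ty": 0, "tz": 0, "rx": 0, "ry": 0, "rz": 0},
  {"tx": 0, "ty": 0, "tz": 0.06, "rx": 0, "ry": 0, "rz": 0},
  {"tx": 0, "ty": 0, "tz": 0.075, "rx": 0, "ry": 0, "rz": 0},
  {"tx": 0, "ty": 0, "tz": 0.075, "rx": 0, "ry": 0, "rz": 0},
], grip=0.5)

```text
clock: 20.68
tcp_pos: [0.5676, 0.0008, 0.1689]
orientation: [[0.997, 0.077, -0.002], [0.077, -0.997, 0.0], [-0.002, -0.0, -1.0]]
wrist_force: [0.9, -0.2, 0.1]
grip_width: 0.0425
gripper_force: 0.0
```

Emit:
step_arm([
  {"tx": -0.05, "ty": 0.026, "tz": 0.02, "rx": 0, "ry": 0, "rz": 0},
  {"tx": -0.05, "ty": 0.026, "tz": 0.02, "rx": 0, "ry": 0, "rz": 0},
  {"tx": -0.05, "ty": 0.026, "tz": 0, "rx": 0, "ry": 0, "rz": 0},
  {"tx": -0.05, "ty": 0.026, "tz": 0, "rx": 0, "ry": 0, "rz": 0},
  {"tx": 0, "ty": 0, "tz": 0, "rx": 0, "ry": 0, "rz": 0},
])

```text
clock: 21.1
tcp_pos: [0.4647, 0.0546, 0.1882]
orientation: [[0.997, 0.079, -0.001], [0.079, -0.997, 0.0], [-0.001, -0.001, -1.0]]
wrist_force: [-0.0, -0.8, 0.3]
grip_width: 0.0427
gripper_force: 0.0
```

Run:
```python
from tabs import *
s=read_state();print(s['tcp_pos'],np.degrees(np.arctan2(s['orientation'][1,0],s['orientation'][0,0])))
for n in('wrist','side'): grab(n,n+'5'); tabs(n+'5')
f=load('wrist5');P=cloud(f);hsv=cv2.cvtColor(f['im'],cv2.COLOR_BGR2HSV)
m=(cv2.inRange(hsv,(105,140,50),(125,255,255))>0)&(P[...,2]>.09)&(P[...,2]<.11)&(P[...,1]>-.1)
print('handle',P[m].mean(0),m.sum())
```

```text
[0.46474993 0.05464433 0.18822267] 4.509551887115403
wrist5 px [223.  75.] top [0.5664 0.1071 0.0788] pca yaw 5.0 rect [0.03  0.012] 4.1
wrist5 px [288.  83.] top [0.5628 0.0533 0.0788] pca yaw 83.9 rect [0.03  0.012] 4.7
wrist5 px [349.  85.] top [0.5664 0.0025 0.0787] pca yaw -6.5 rect [0.029 0.012] 4.7
wrist5 px [228. 114.] top [0.5412 0.1057 0.0462] pca yaw -83.6 rect [0.016 0.016] 3.7
wrist5 px [287. 123.] top [0.5377 0.0515 0.0462] pca yaw 84.1 rect [0.016 0.016] 5.5
wrist5 px [342. 123.] top [5.413e-01 1.000e-04 4.620e-02] pca yaw 55.0 rect [0.016 0.015] 2.4
side5 px [290. 198.] top [0.5639 0.0482 0.0775] pca yaw 6.3 rect [0.031 0.118] 1.0
side5 px [247. 347.] top [ 0.3937 -0.4628  0.0606] pca yaw -17.6 rect [0.013 0.029] 66.7
side5 px [182. 363.] top [ 0.2559 -0.4864  0.0613] pca yaw -0.1 rect [0.027 0.013] 0.7
handle [0.48134925 0.05456543 0.09768306] 460
```

View pics/wrist5.png

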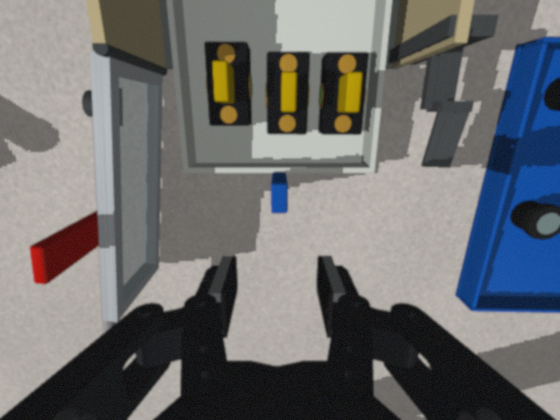

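Emit:
step_arm([
  {"tx": 0.029, "ty": -0.003, "tz": 0, "rx": 0, "ry": 0, "rz": 0},
  {"tx": 0, "ty": 0, "tz": -0.07, "rx": 0, "ry": 0, "rz": 0},
  {"tx": 0, "ty": 0, "tz": -0.07, "rx": 0, "ry": 0, "rz": 0},
  {"tx": 0, "ty": 0, "tz": -0.07, "rx": 0, "ry": 0, "rz": 0},
  {"tx": 0, "ty": 0, "tz": -0.03, "rx": 0, "ry": 0, "rz": 0},
])

```text
clock: 21.62
tcp_pos: [0.4815, 0.0509, 0.0639]
orientation: [[0.997, 0.076, -0.005], [0.076, -0.997, 0.001], [-0.005, -0.001, -1.0]]
wrist_force: [-0.6, 0.0, -0.1]
grip_width: 0.0423
gripper_force: 0.0
```

Emit:
step_arm([
  {"tx": 0, "ty": 0, "tz": 0, "rx": 0, "ry": 0, "rz": 0},
  {"tx": 0, "ty": 0, "tz": 0, "rx": 0, "ry": 0, "rz": 0},
  {"tx": 0, "ty": 0, "tz": 0, "rx": 0, "ry": 0, "rz": 0},
  {"tx": 0, "ty": 0, "tz": 0, "rx": 0, "ry": 0, "rz": 0},
  {"tx": 0, "ty": 0, "tz": 0, "rx": 0, "ry": 0, "rz": 0},
], grip=1)

```text
clock: 22.03
tcp_pos: [0.482, 0.054, 0.068]
orientation: [[0.997, 0.076, -0.002], [0.076, -0.997, 0.005], [-0.001, -0.005, -1.0]]
wrist_force: [-0.3, 21.4, -12.2]
grip_width: 0.0128
gripper_force: 59.0
```

Emit:
step_arm([
  {"tx": 0.04, "ty": 0.007, "tz": 0, "rx": 0, "ry": 0, "rz": 0},
  {"tx": 0.06, "ty": 0.0045, "tz": 0, "rx": 0, "ry": 0, "rz": 0},
  {"tx": 0.06, "ty": 0.0045, "tz": 0, "rx": 0, "ry": 0, "rz": 0},
  {"tx": 0.06, "ty": 0.0045, "tz": 0, "rx": 0, "ry": 0, "rz": 0},
  {"tx": 0.05, "ty": 0.004, "tz": 0, "rx": 0, "ry": 0, "rz": 0},
])

```text
clock: 22.45
tcp_pos: [0.6184, 0.065, 0.068]
orientation: [[0.997, 0.077, -0.002], [0.077, -0.997, 0.002], [-0.002, -0.002, -1.0]]
wrist_force: [-3.4, 6.2, -6.3]
grip_width: 0.0128
gripper_force: 60.8
```

Emit:
step_arm([
  {"tx": 0.02, "ty": 0.0015, "tz": 0, "rx": 0, "ry": 0, "rz": 0},
  {"tx": 0.011, "ty": 0.001, "tz": 0, "rx": 0, "ry": 0, "rz": 0},
  {"tx": 0, "ty": 0, "tz": 0, "rx": 0, "ry": 0, "rz": 0},
])

```text
clock: 22.7
tcp_pos: [0.634, 0.0662, 0.068]
orientation: [[0.997, 0.077, 0.0], [0.077, -0.997, 0.002], [0.0, -0.002, -1.0]]
wrist_force: [1.7, 8.2, -10.1]
grip_width: 0.0131
gripper_force: 60.4
```

Emit:
step_arm([
  {"tx": 0.006, "ty": 0, "tz": 0, "rx": 0, "ry": 0, "rz": 0},
  {"tx": 0, "ty": 0, "tz": 0, "rx": 0, "ry": 0, "rz": 0},
])

```text
clock: 22.87
tcp_pos: [0.6361, 0.0663, 0.068]
orientation: [[0.997, 0.077, -0.001], [0.077, -0.997, 0.002], [-0.001, -0.003, -1.0]]
wrist_force: [1.1, 9.5, -10.2]
grip_width: 0.0129
gripper_force: 60.4
```

Emit:
step_arm([
  {"tx": 0.008, "ty": 0.001, "tz": 0, "rx": 0, "ry": 0, "rz": 0},
  {"tx": 0, "ty": 0, "tz": 0, "rx": 0, "ry": 0, "rz": 0},
])

```text
clock: 23.03
tcp_pos: [0.6375, 0.0665, 0.068]
orientation: [[0.997, 0.078, -0.009], [0.078, -0.997, 0.001], [-0.009, -0.002, -1.0]]
wrist_force: [-16.7, 5.3, -0.6]
grip_width: 0.0128
gripper_force: 61.7
```

Emit:
step_arm([
  {"tx": -0.004, "ty": 0, "tz": 0, "rx": 0, "ry": 0, "rz": 0},
  {"tx": 0, "ty": 0, "tz": 0, "rx": 0, "ry": 0, "rz": 0},
  {"tx": 0, "ty": 0, "tz": 0, "rx": 0, "ry": 0, "rz": 0},
  {"tx": 0, "ty": 0, "tz": 0.08, "rx": 0, "ry": 0, "rz": 0},
  {"tx": 0, "ty": 0, "tz": 0.08, "rx": 0, "ry": 0, "rz": 0},
], grip=0.5)

```text
clock: 23.45
tcp_pos: [0.6375, 0.0649, 0.1481]
orientation: [[0.997, 0.076, -0.003], [0.076, -0.997, 0.0], [-0.003, -0.0, -1.0]]
wrist_force: [-0.3, -0.3, 0.6]
grip_width: 0.0427
gripper_force: 0.0
```

Emit:
step_arm([
  {"tx": 0, "ty": 0, "tz": 0.08, "rx": 0, "ry": 0, "rz": 0},
  {"tx": -0.065, "ty": 0.045, "tz": 0.03, "rx": 0, "ry": 0, "rz": -0.04},
  {"tx": -0.065, "ty": 0.045, "tz": 0, "rx": 0, "ry": 0, "rz": -0.043},
  {"tx": -0.065, "ty": 0.045, "tz": 0, "rx": 0, "ry": 0, "rz": 0},
  {"tx": -0.065, "ty": 0.045, "tz": 0, "rx": 0, "ry": 0, "rz": 0},
])

```text
clock: 23.87
tcp_pos: [0.5076, 0.1554, 0.204]
orientation: [[0.999, -0.055, 0.003], [-0.055, -0.999, 0.0], [0.003, -0.0, -1.0]]
wrist_force: [0.2, 0.6, -0.7]
grip_width: 0.0427
gripper_force: 0.0
```

Emit:
step_arm([
  {"tx": -0.065, "ty": 0.045, "tz": 0, "rx": 0, "ry": 0, "rz": 0},
  {"tx": -0.065, "ty": 0.045, "tz": 0, "rx": 0, "ry": 0, "rz": 0},
  {"tx": 0, "ty": 0, "tz": 0, "rx": 0, "ry": 0, "rz": 0},
  {"tx": 0, "ty": 0, "tz": 0, "rx": 0, "ry": 0, "rz": 0},
])

```text
clock: 24.2
tcp_pos: [0.4433, 0.2007, 0.2042]
orientation: [[0.999, -0.051, 0.003], [-0.051, -0.999, 0.0], [0.003, -0.0, -1.0]]
wrist_force: [0.9, -0.4, 1.0]
grip_width: 0.0428
gripper_force: 0.0
```

Run:
```python
from tabs import *
s=read_state();print(s['tcp_pos'],np.degrees(np.arctan2(s['orientation'][1,0],s['orientation'][0,0])))
for n in('wrist','side','top'):
    grab(n,n+'6')
    f=load(n+'6');P=cloud(f);hsv=cv2.cvtColor(f['im'],cv2.COLOR_BGR2HSV)
    m=(cv2.inRange(hsv,(105,140,50),(125,255,255))>0)&(P[...,2]>.09)&(P[...,2]<.11)&(abs(P[...,1]-.06)<.05)
    q=P[m]; print(n,'handle',q.mean(0) if len(q) else None,len(q))
    m=((cv2.inRange(hsv,(0,130,60),(8,255,255))>0)|(cv2.inRange(hsv,(172,130,60),(180,255,255))>0))&(P[...,2]>.155)&(P[...,2]<.17)&(P[...,0]<.6)
    q=P[m]; print(n,'lever',q.mean(0) if len(q) else None,len(q),cv2.minAreaRect(q[:,:2].astype(np.float32)) if len(q)>3 else '')
a,b=[cv2.imread(f'pics/{n}6.png') for n in('wrist','top')]
cv2.imwrite('pics/c6.png',cv2.resize(np.hstack([a,cv2.resize(b[60:340,190:450],(390,420))]),(800,354)))
```

```text
[0.44327444 0.20074328 0.20415049] -2.9393560387627877
wrist handle None 0
wrist lever [0.44319663 0.2064494  0.16262833] 471 ((0.44196340441703796, 0.20650015771389008), (0.008221259340643883, 0.027422012761235237), 86.13925170898438)
side handle [0.63098458 0.06152809 0.09541033] 31
side lever [0.4392327  0.20172182 0.15961049] 23 ((0.43953680992126465, 0.20101863145828247), (0.010337560437619686, 0.02148687280714512), 86.690185546875)
top handle [0.63134711 0.06479229 0.09863772] 27
top lever None 0
```

View pics/c6.png

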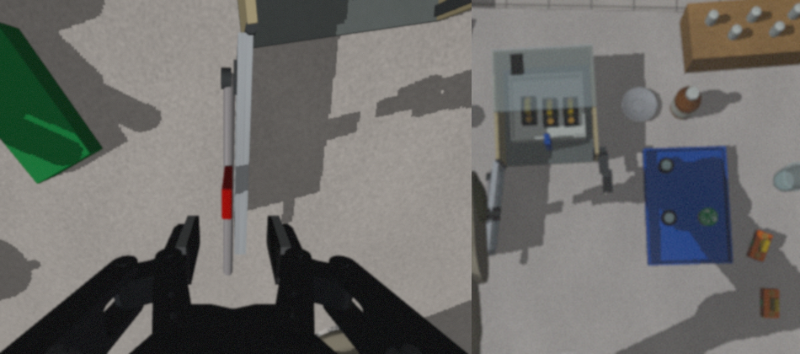

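Emit:
step_arm([
  {"tx": -0.008, "ty": 0.009, "tz": -0.05, "rx": 0, "ry": 0, "rz": -0.01},
  {"tx": 0, "ty": 0, "tz": -0.06, "rx": 0, "ry": 0, "rz": 0},
  {"tx": 0, "ty": 0, "tz": -0.042, "rx": 0, "ry": 0, "rz": 0},
  {"tx": 0, "ty": 0, "tz": 0, "rx": 0, "ry": 0, "rz": 0},
])

```text
clock: 24.68
tcp_pos: [0.4385, 0.2033, 0.1231]
orientation: [[0.997, -0.071, -0.007], [-0.071, -0.997, -0.001], [-0.007, 0.002, -1.0]]
wrist_force: [-1.1, -0.2, -1.6]
grip_width: 0.0428
gripper_force: 0.0
```

Emit:
step_arm([
  {"tx": 0, "ty": 0, "tz": 0, "rx": 0, "ry": 0, "rz": 0},
  {"tx": 0, "ty": 0, "tz": 0, "rx": 0, "ry": 0, "rz": 0},
  {"tx": 0, "ty": 0, "tz": 0, "rx": 0, "ry": 0, "rz": 0},
  {"tx": 0, "ty": 0, "tz": 0, "rx": 0, "ry": 0, "rz": 0},
  {"tx": 0, "ty": 0, "tz": 0, "rx": 0, "ry": 0, "rz": 0},
], grip=1)

```text
clock: 25.1
tcp_pos: [0.4408, 0.2048, 0.1282]
orientation: [[0.998, -0.068, 0.004], [-0.068, -0.998, 0.001], [0.004, -0.001, -1.0]]
wrist_force: [2.2, 3.4, 6.0]
grip_width: 0.0084
gripper_force: 59.6
```

Emit:
step_arm([
  {"tx": 0.0079, "ty": -0.0005, "tz": 0.0137, "rx": 0.003, "ry": 0.0467, "rz": 0},
  {"tx": 0.0079, "ty": -0.0005, "tz": 0.0137, "rx": 0.003, "ry": 0.0467, "rz": 0},
  {"tx": 0.0079, "ty": -0.0005, "tz": 0.0137, "rx": 0.003, "ry": 0.0467, "rz": 0},
  {"tx": 0, "ty": 0, "tz": 0, "rx": 0, "ry": 0, "rz": 0},
])

```text
clock: 25.43
tcp_pos: [0.4523, 0.2042, 0.1487]
orientation: [[0.972, -0.069, -0.222], [-0.067, -0.998, 0.016], [-0.223, -0.001, -0.975]]
wrist_force: [-5.7, 6.8, 7.8]
grip_width: 0.0083
gripper_force: 60.9
```

```bash
python3 arc.py 6.5 15
```

```text
[0.45225349 0.20423174 0.14866447] [-5.6542848   6.81956581  7.78868848] [[0.972, -0.069, -0.222], [-0.067, -0.998, 0.016], [-0.223, -0.001, -0.975]] [0.16 0.44 1.55 0.05 1.36 1.78]
tx -0.0047 ty -0.0289 rz 0.0722 mm 14.7
tx -0.0014 ty -0.0293 rz 0.0722 mm 14.7
tx 0.0019 ty -0.0292 rz 0.0722 mm 14.7
tx 0.0052 ty -0.0288 rz 0.0722 mm 14.7
tx 0.0084 ty -0.0281 rz 0.0722 mm 14.7
tx 0.0115 ty -0.0269 rz 0.0722 mm 14.7
tx 0.0145 ty -0.0255 rz 0.0722 mm 14.7
tx 0.0173 ty -0.0237 rz 0.0722 mm 14.7
tx 0.0199 ty -0.0215 rz 0.0722 mm 14.7
tx 0.0222 ty -0.0192 rz 0.0722 mm 14.7
tx 0.0242 ty -0.0165 rz 0.0722 mm 14.7
tx 0.0259 ty -0.0137 rz 0.0722 mm 14.7
tx 0.0273 ty -0.0107 rz 0.0722 mm 14.7
tx 0.0283 ty -0.0075 rz 0.0722 mm 14.7
tx 0.0290 ty -0.0042 rz 0.0722 mm 14.7
```

Emit:
step_arm([
  {"tx": -0.0047, "ty": -0.0289, "tz": 0, "rx": 0, "ry": 0, "rz": 0.0722},
  {"tx": -0.0014, "ty": -0.0293, "tz": 0, "rx": 0, "ry": 0, "rz": 0.0722},
  {"tx": 0.0019, "ty": -0.0292, "tz": 0, "rx": 0, "ry": 0, "rz": 0.0722},
  {"tx": 0.0052, "ty": -0.0288, "tz": 0, "rx": 0, "ry": 0, "rz": 0.0722},
  {"tx": 0.0084, "ty": -0.0281, "tz": 0, "rx": 0, "ry": 0, "rz": 0.0722},
])

```text
clock: 25.85
tcp_pos: [0.4568, 0.1315, 0.1479]
orientation: [[0.855, 0.483, -0.188], [0.471, -0.876, -0.105], [-0.216, 0.001, -0.976]]
wrist_force: [6.2, 6.4, -1.0]
grip_width: 0.0083
gripper_force: 59.5
```

Emit:
step_arm([
  {"tx": 0.0115, "ty": -0.0269, "tz": 0, "rx": 0, "ry": 0, "rz": 0.0722},
  {"tx": 0.0145, "ty": -0.0255, "tz": 0, "rx": 0, "ry": 0, "rz": 0.0722},
  {"tx": 0.0173, "ty": -0.0237, "tz": 0, "rx": 0, "ry": 0, "rz": 0.0722},
  {"tx": 0.0199, "ty": -0.0215, "tz": 0, "rx": 0, "ry": 0, "rz": 0.0722},
  {"tx": 0.0222, "ty": -0.0192, "tz": 0, "rx": 0, "ry": 0, "rz": 0.0722},
])

```text
clock: 26.27
tcp_pos: [0.4997, 0.0734, 0.1476]
orientation: [[0.469, 0.877, -0.102], [0.856, -0.48, -0.191], [-0.216, 0.002, -0.976]]
wrist_force: [4.1, 7.3, -1.9]
grip_width: 0.0081
gripper_force: 59.3
```

```bash
python3 arc.py 6.5 6
```

```text
[0.4996557  0.0733624  0.14763077] [ 4.10806649  7.30939738 -1.86223995] [[0.469, 0.877, -0.102], [0.856, -0.48, -0.191], [-0.216, 0.002, -0.976]] [ 0.01  0.43  1.58 -0.2   1.25  0.59]
tx 0.0243 ty -0.0165 rz 0.0722 mm 14.7
tx 0.0260 ty -0.0137 rz 0.0722 mm 14.7
tx 0.0274 ty -0.0106 rz 0.0722 mm 14.7
tx 0.0284 ty -0.0075 rz 0.0722 mm 14.7
tx 0.0291 ty -0.0042 rz 0.0722 mm 14.7
tx 0.0293 ty -0.0009 rz 0.0722 mm 14.7
```

Emit:
step_arm([
  {"tx": 0.0243, "ty": -0.0165, "tz": 0, "rx": 0, "ry": 0, "rz": 0.0722},
  {"tx": 0.026, "ty": -0.0137, "tz": 0, "rx": 0, "ry": 0, "rz": 0.0722},
  {"tx": 0.0274, "ty": -0.0106, "tz": 0, "rx": 0, "ry": 0, "rz": 0.0722},
  {"tx": 0.0284, "ty": -0.0075, "tz": 0, "rx": 0, "ry": 0, "rz": 0.0722},
  {"tx": 0.0291, "ty": -0.0042, "tz": 0, "rx": 0, "ry": 0, "rz": 0.0722},
])

```text
clock: 26.68
tcp_pos: [0.5672, 0.0472, 0.1477]
orientation: [[-0.064, 0.998, 0.017], [0.974, 0.066, -0.217], [-0.218, 0.002, -0.976]]
wrist_force: [1.2, 5.1, 0.1]
grip_width: 0.008
gripper_force: 59.6
```

Emit:
step_arm([
  {"tx": 0.003, "ty": 0, "tz": 0, "rx": 0, "ry": 0, "rz": 0.008},
  {"tx": 0, "ty": 0, "tz": 0, "rx": 0, "ry": 0, "rz": 0},
])

```text
clock: 26.85
tcp_pos: [0.5682, 0.0471, 0.1477]
orientation: [[-0.07, 0.997, 0.018], [0.973, 0.072, -0.217], [-0.218, 0.002, -0.976]]
wrist_force: [0.1, 3.0, 3.5]
grip_width: 0.0084
gripper_force: 60.4
```

```bash
python3 arc.py 2 1
```

```text
[0.5682429  0.04710954 0.14771806] [0.0753522  2.95910694 3.53654299] [[-0.07, 0.997, 0.018], [0.973, 0.072, -0.217], [-0.218, 0.002, -0.976]] [-0.02  0.5   1.47 -0.24  1.16 -0.  ]
tx 0.0090 ty -0.0006 rz 0.0222 mm 4.5
```

Emit:
step_arm([
  {"tx": 0.006, "ty": 0, "tz": 0, "rx": 0, "ry": 0, "rz": 0.004},
  {"tx": 0, "ty": 0, "tz": 0, "rx": 0, "ry": 0, "rz": 0},
])

```text
clock: 27.02
tcp_pos: [0.5694, 0.0467, 0.1473]
orientation: [[-0.077, 0.997, 0.014], [0.973, 0.078, -0.219], [-0.219, -0.003, -0.976]]
wrist_force: [-8.9, -0.3, 6.3]
grip_width: 0.0083
gripper_force: 61.0
```

Emit:
step_arm([
  {"tx": 0.0006, "ty": -0.0079, "tz": -0.013, "rx": 0.0467, "ry": 0.0035, "rz": 0},
  {"tx": 0.0006, "ty": -0.0079, "tz": -0.013, "rx": 0.0467, "ry": 0.0035, "rz": 0},
  {"tx": 0.0006, "ty": -0.0079, "tz": -0.013, "rx": 0.0467, "ry": 0.0035, "rz": 0},
  {"tx": 0, "ty": 0, "tz": 0, "rx": 0, "ry": 0, "rz": 0},
  {"tx": 0, "ty": 0, "tz": 0, "rx": 0, "ry": 0, "rz": 0},
])

```text
clock: 27.43
tcp_pos: [0.5702, 0.0361, 0.1279]
orientation: [[-0.078, 0.997, -0.001], [0.997, 0.078, 0.003], [0.003, -0.001, -1.0]]
wrist_force: [-8.6, 8.1, 6.9]
grip_width: 0.008
gripper_force: 61.5
```

Emit:
step_arm([
  {"tx": 0, "ty": 0, "tz": 0, "rx": 0, "ry": 0, "rz": 0},
  {"tx": 0, "ty": 0, "tz": 0, "rx": 0, "ry": 0, "rz": 0},
  {"tx": 0, "ty": 0, "tz": 0, "rx": 0, "ry": 0, "rz": 0},
  {"tx": 0, "ty": 0, "tz": 0.08, "rx": 0, "ry": 0, "rz": 0},
  {"tx": 0, "ty": 0, "tz": 0.08, "rx": 0, "ry": 0, "rz": 0},
], grip=0.5)

```text
clock: 27.85
tcp_pos: [0.5706, 0.0349, 0.207]
orientation: [[-0.079, 0.997, -0.003], [0.997, 0.079, 0.0], [0.001, -0.003, -1.0]]
wrist_force: [0.6, -0.7, 0.3]
grip_width: 0.0428
gripper_force: 0.0
```

Emit:
step_arm([
  {"tx": -0.06, "ty": -0.05, "tz": 0.03, "rx": 0, "ry": 0, "rz": 0},
  {"tx": -0.06, "ty": -0.05, "tz": 0.03, "rx": 0, "ry": 0, "rz": 0},
  {"tx": -0.06, "ty": -0.05, "tz": 0, "rx": 0, "ry": 0, "rz": 0},
  {"tx": 0, "ty": 0, "tz": 0, "rx": 0, "ry": 0, "rz": 0},
])

```text
clock: 28.18
tcp_pos: [0.4786, -0.0425, 0.2383]
orientation: [[-0.076, 0.997, 0.002], [0.997, 0.076, -0.002], [-0.002, 0.001, -1.0]]
wrist_force: [-1.2, 1.0, 0.3]
grip_width: 0.0425
gripper_force: 0.0
```

Run:
```python
from tabs import *
s=read_state();print(s['tcp_pos'],s['clock'])
for n in('wrist','side'):
    grab(n,n+'7')
    f=load(n+'7');P=cloud(f);hsv=cv2.cvtColor(f['im'],cv2.COLOR_BGR2HSV)
    m=((cv2.inRange(hsv,(0,130,60),(8,255,255))>0)|(cv2.inRange(hsv,(172,130,60),(180,255,255))>0))&(P[...,2]>.14)&(P[...,2]<.175)&(P[...,0]<.65)
    q=P[m]; q=q[q[:,2]>q[:,2].max()-.008]; print(n,'lever top',q.mean(0),q.max(0))
a,b=[cv2.imread(f'pics/{n}7.png') for n in('wrist','side')]
cv2.imwrite('pics/c7.png',cv2.resize(np.hstack([a,cv2.resize(b[120:340,200:410],(400,420))]),(800,350)))
```

```text
[ 0.47860053 -0.04249353  0.23826527] 28.1833
wrist lever top [0.5691713  0.03678414 0.16227777] [0.57555463 0.05016839 0.16512254]
side lever top [0.56868614 0.03008826 0.16117404] [0.57458697 0.0477543  0.16459167]
```

View pics/c7.png

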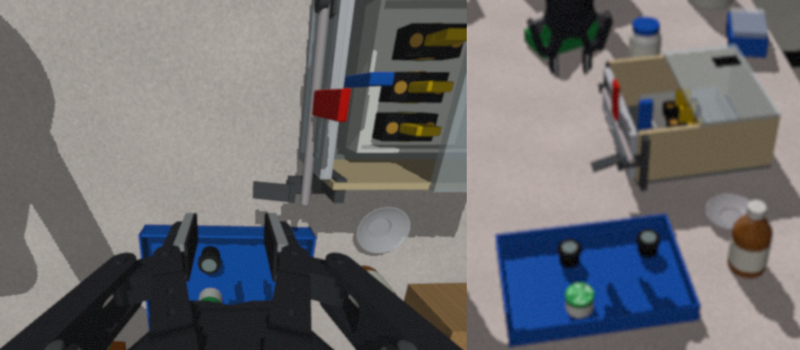

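The lever is back at its first position: (0.569, 0.037, 0.162) now, (0.569, 0.037, 0.162) before. The gate is shut with the bar down, the three cassettes are inside, and the tray holds only the eyepieces and the can.

```bash
python3 -c "
from bench import ctrl
print(ctrl.close_job())"
```

```text
the job is handed in; nothing more can be done
None
```

The job is handed in at about 28 s: the three cassettes found in the tray are flat in the carriage, tabs up, the carriage is home, and the gate is shut and latched, though the carriage slid about 8 mm inward while I was loading it.

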